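Get the connecting rod out from under the tools

ROBOT

A 6-joint arm with a two-finger parallel gripper is mounted at the origin on a cart in front of the work surface, level with it; the furniture and walls round the work are solid. World frame = base frame: x ahead of the robot, y to its left, z up, the work surface at z = 0. Lengths are in mm, angles in degrees, forces in N, time in s.
With the tool pointing down it reaches from about 300 to 775 mm from the base axis. Payload 14.6 kg.
Tool frame: the origin (TCP) lies at the very end of the fingers, on their centre line; the grasp point (between the pads) lies 19 mm behind it (r.grip_point_offset is the distance from the TCP to the grasp point, in mm); y points along the fingers, z is the direction in which the jaws open and shut, and the axes are right-handed (so a half turn about y gives the same grasp; the last joint's range is limited). The gripper opens to 85 mm and grips with 20 to 120 N. Pads are 22 mm wide; open, the fingers measure 114 mm over their backs; the gripper's body (76 mm by 85 mm) begins 54 mm behind the grasp point. The pads swing forward as they close: fully open they stand 13 mm farther back than shut.
Start: joints at [-75.951, 17.183, 87.147, -0, 75.671, -3.816], TCP at [168.718, -523.473, 231.281] pointing down, gripper open.
Joint ranges: [-173.82, 173.82], [-45.26, 126.66], [13.44, 144.39], [-59.66, 239.66], [0, 175.72], [-146.38, 146.38]. Speed limits (degrees/s): [127.2, 127.2, 147.25, 180, 180, 180].

INTERFACE

Orientations are given as [roll, pitch, yaw] about the fixed x, y, z axes, in that order (R = Rz(yaw) Ry(pitch) Rx(roll)).
In Python, from plant import sensors, read_camera, camera_model, job, r gives the robot as it stands.
- The arm moves only by the tool step_arm, never from a script. Its argument "series" is one flat list of numbers, 6 for each row, row after row: the shift along the tool's x, y, z in m, then the turn, a rotation vector about the tool's x, y, z in degrees. A call has 1 to 5 rows; each row shifts and turns the pose as measured when the row begins, along the tool's axes as they then stand; what a row does not reach is not made up. A row lasts 1/8 s, in which the tool goes at most 62.5 mm and 10.7 degrees, less where a joint would pass 70% of its speed; a pose out of reach is approached as far as the arm can. A call is refused whole if a number of a shift passes 0.0625 or a number of a turn 10.7, either way. A call with a gripper value outside its range is refused whole. "fingers" is the opening, from 0 (shut) to 1 (fully open), set as the call begins (left out, the last holds). The fingers move at their own pace and stop on an object; the grip force is fixed at half the most. Time passes only in rows, so rows that do not move let the fingers close. It gives the time, the measured TCP pose, the force and the opening at its end, in the units of the state.
- sensors.get_obs(): the state, without advancing time (a new reading comes with each control period).
- read_camera(name): name is "side" or "top"; returns the picture (400x640x3 uint8, red, green, blue); there is no depth.
- camera_model(name): a dict with "fov_y" (degrees; the focal length in pixels is half the picture's height over the tangent of half this angle, whatever the lens; pixels are square), "cx", "cy" (the principal point, pixels), "R" (3x3) and "t" (3): a world point X has camera coordinates R X + t. Camera axes: x right, y down, z forward; pixel columns grow to the right and rows downward; lengths in mm; the calibration is good to about 2 mm. A picture is of the moment at which its call begins. camera_model takes no time and is no camera call.
- job.job_done(): hands the job in, once; it reports no verdict.
The state is a dict: "clock": time; "qpos": joint angles; "qd": joint speeds; "effort": joint torques, N m; "ee_pos": TCP position; "eef_rot": TCP orientation; "wrist_force": force on the tool from outside, world axes, zero at the start; "torque": the same for the moment, N m; "grip_width": opening from 0.0 (shut) to 1.0 (fully open).
Only numpy, scipy, OpenCV 4.12 (cv2) and the standard library are available. Lean on these libraries where they do the work, as an engineer would, in place of code of your own. Each camera call takes 0.05 s, during which the arm holds its last target. There are 200 camera calls.

TASK

The connecting rod in the wooden box is needed, but the pliers and the spanner lying across the box are in the way. Lay both tools flat on the black rubber mat first, then lay the connecting rod flat in the middle of the shallow metal tray, lengthwise, and after that put each tool back across the box in the very place where it lay at the start. Leave everything else alone.

Things in the scene. Friction and masses are not known exactly. Their poses are not given: they have to be found in the camera images.
- pliers: combination pliers, red grips, 192 x 64 x 12 mm, 0.24 kg, lying flat across the box near one of its ends. Origin: middle of underside, z up; y runs along it, jaws at -y (26 mm wide), grips at +y (28 mm over both at y = -28, 49 at +14, 63 at +45). Mass centre y = +14 mm: grasp across both grips (along x) there; held elsewhere it swings down.
- spanner: steel combination spanner, 246 x 44 x 10 mm, 0.15 kg, lying flat across the box near its other end, some 80 mm from the pliers. Origin: middle of the underside, z up; y runs along it, open end at +y. The shank is 10 mm wide, 1 to 7 mm above the origin; grasp it across (along x) at its middle, the mass centre.
- con_rod: grey steel connecting rod, 156 x 70 x 20 mm, 0.31 kg, lying flat on the box floor under both tools. Origin: middle of underside, z up; y runs along it, big end at +y. The beam, y = -50 to +24 mm, is 24 mm wide, 3 to 17 mm above the origin. Mass centre y = +13 mm: grasp the beam across (along x) there; held elsewhere it swings down.
- box: open plywood box, fixed on the bench top (z = 0) left of the grinder, outside 120 x 192 mm and 46 mm high, walls and floor 10 mm thick. Origin: middle of the underside, z up; y runs along the long side. The tools lie along its x on the tops of the two long walls, 45 mm above the box's origin, about 40 mm to either side of the middle.
- mat: flat black rubber mat, fixed on the bench top next to the box, 140 x 226 x 4 mm: the side area for the tools. Origin: middle of the underside; y runs along the long side. Both tools fit side by side along y, 35 mm to either side of the middle line (the spanner sticks out a little at both ends).
- tray: shallow open tray of bare sheet metal, fixed on the bench top right of the grinder, outside 130 x 204 mm, 17 mm high with its rim, floor 4 mm thick, inside 122 x 196 mm. Origin: middle of the underside; y runs along the long side.
- grinder_top (a point): fixed obstacle: top middle of the bench grinder that stands between the box (left) and the tray (right). The whole grinder fills from 0.16 m nearer the robot than this point to 0.13 m beyond, 0.18 m to its left and 0.20 m to its right, up to this height; in front of it lies a roll of tape, 25 mm high. Carry things over or round its front.
- piston: bystander: grey engine piston, 67 mm across and 58 mm high, standing loose to the right of the work. Origin: middle of the underside. Leave it alone.
- ball_bearing: bystander: ball bearing, 52 mm across and 15 mm high, lying loose on the bench near the tray. Origin: middle of the underside. Leave it alone.

How it is judged:
By the outcome, as a careful person would: the job done as asked, in the order asked, and still so for the second after the job is handed in, with the robot touching nothing.
It also fails if it takes over 122 s, if anything falls off the work surface, if the arm or the gripper's body presses on something with over 40 N, if the wrist force passes 120 N, or if a joint passes its speed limit or range.

## Working session

There is one attempt and no reset: what is moved stays moved. The work goes in short steps, Python scripts to look and compute and a tool call to move; the robot and the scene stay as the last step left them, time stands still between calls to the robot, and variables do not carry over. Pictures are saved under pics/ and viewed, about 12 in all and at most 16, crops included, and the job is handed in when it is done.

Besides the shell and the picture viewer there is one more tool, called by a JSON object that holds its "fn" and its "kwargs", one argument or row to a line. step_arm: Moves the arm, as the interface text tells. Its arguments: {"type":"object","properties":{"series":{"type":"array","items":{"type":"number"}},"fingers":{"type":"number"}},"required":["series"]}

```bash
mkdir -p pics; ls; cat > h.py <<'E'
import numpy as np, cv2
from plant import sensors, read_camera, camera_model, job, r
from scipy.spatial.transform import Rotation as Ro
def cm(n):
    m=camera_model(n); f=200/np.tan(np.radians(m['fov_y'])/2)
    return m,f,np.array(m['R']),np.array(m['t'])
def back(n,u,v,z):
    m,f,R,t=cm(n); d=R.T@np.array([(u-m['cx'])/f,(v-m['cy'])/f,1]); c=-R.T@t
    return c+d*(z-c[2])/d[2]
def proj(n,X):
    m,f,R,t=cm(n); p=R@np.array(X)+t; return p[0]/p[2]*f+m['cx'],p[1]/p[2]*f+m['cy']
def snap(n,name,crop=None,s=1):
    im=read_camera(n)[:,:,::-1]; cv2.imwrite('pics/raw_'+name,im)
    if crop: x0,y0,x1,y1=crop; im=im[y0:y1,x0:x1]
    im=cv2.resize(im,None,fx=s,fy=s,interpolation=cv2.INTER_CUBIC); cv2.imwrite('pics/'+name,im)
E
python3 - <<'E'
from h import *
for n in('top','side'):
    print(n,camera_model(n)); snap(n,n+'0.png')
    m,f,R,t=cm(n); print(f,-R.T@t)
o=sensors.get_obs(); print(o); print(r.grip_point_offset)
print(Ro.from_euler('xyz',o['eef_rot'],degrees=True).as_matrix().round(3))
E
```

```text
pics
top {'fov_y': 55.337228571942404, 'cx': 317.65172527572855, 'cy': 201.40424129247614, 'R': array([[-0.02146244, -0.9994739 , -0.02431647],
       [-0.9987928 ,  0.02251005, -0.04366058],
       [ 0.04418498,  0.02335005, -0.99875045]]), 't': array([-120.88137477,  506.9910125 , 1262.24530688])}
381.4514179013503 [ 448.01227959 -161.70365995 1279.86418497]
side {'fov_y': 48.713321765298694, 'cx': 317.8128832414932, 'cy': 196.26841411518186, 'R': array([[ 0.22977081, -0.97305487, -0.01922465],
       [-0.67437519, -0.14493799, -0.72402423],
       [ 0.70172892,  0.17932426, -0.68950659]]), 't': array([-261.50308352,  441.51830136, 1412.31475904])}
441.7855111479187 [-633.22734451 -443.72637237 1288.44297055]
{'clock': 0.1, 'qpos': array([-7.59505249e+01,  1.72113723e+01,  8.71758174e+01,  5.23988964e-04,
        7.56699849e+01, -3.81673697e+00]), 'qd': array([-0.15965972, -0.0300289 , -0.05061691,  0.02591463, -0.05008745,
        0.01702048]), 'effort': array([ 2.44679541e-03, -5.44368982e+01, -3.62365580e+01, -3.63473220e-06,
        3.04765148e-03, -1.81340436e-07]), 'ee_pos': array([ 168.68006609, -523.28331775,  230.7951609 ]), 'eef_rot': array([-9.00570140e+01,  4.31227979e-03, -1.62133920e+02]), 'wrist_force': array([ 0.39688339,  0.12264618, -0.80070733]), 'torque': array([-0.00283315, -0.03801511,  0.01576066]), 'grip_width': 1.0068543858280177}
18.700000000000003
[[-0.952 -0.     0.307]
 [-0.307  0.001 -0.952]
 [-0.    -1.    -0.001]]
```

View pics/top0.png

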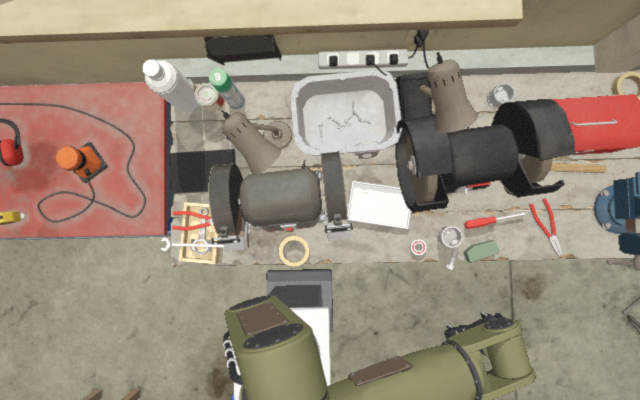

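View pics/side0.png

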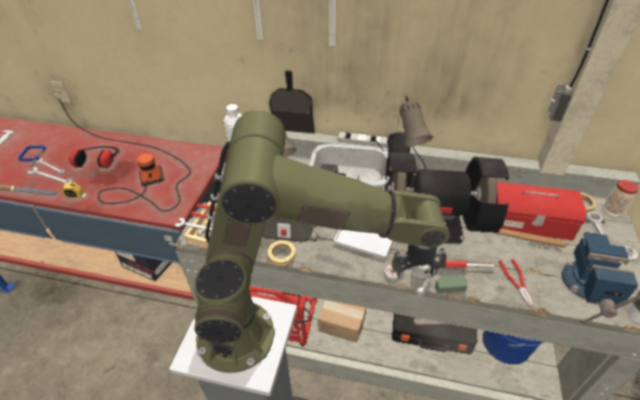

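Top view: box at about (198,234) with pliers at row ~220 and the spanner at row ~244, mat at (202,172), tray at (380,205). Next I enlarge these areas.

```bash
python3 - <<'E'
from h import *
im=cv2.imread('pics/raw_top0.png')
def c(x0,y0,x1,y1,s,nm,step=10):
    a=cv2.resize(im[y0:y1,x0:x1],None,fx=s,fy=s,interpolation=cv2.INTER_CUBIC)
    for x in range(x0,x1,step): cv2.line(a,(int((x-x0+.5)*s),0),(int((x-x0+.5)*s),6),(0,255,255),1); cv2.putText(a,str(x),(int((x-x0)*s),18),0,.35,(0,255,255),1)
    for y in range(y0,y1,step): cv2.line(a,(0,int((y-y0+.5)*s)),(6,int((y-y0+.5)*s)),(0,255,255),1); cv2.putText(a,str(y),(8,int((y-y0+.5)*s)+4),0,.35,(0,255,255),1)
    cv2.imwrite('pics/'+nm,a)
c(150,200,250,270,8,'box0.png')
c(160,140,240,200,4,'mat0.png'); c(340,175,480,275,4,'tray0.png')
a=cv2.imread('pics/mat0.png'); b=cv2.imread('pics/tray0.png')
H=max(a.shape[0],b.shape[0]); a=cv2.copyMakeBorder(a,0,H-a.shape[0],0,0,0); cv2.imwrite('pics/mt0.png',np.hstack([a,b])[:, :])
print(np.hstack([a,b]).shape)
E
```

```text
(400, 880, 3)
```

View pics/box0.png

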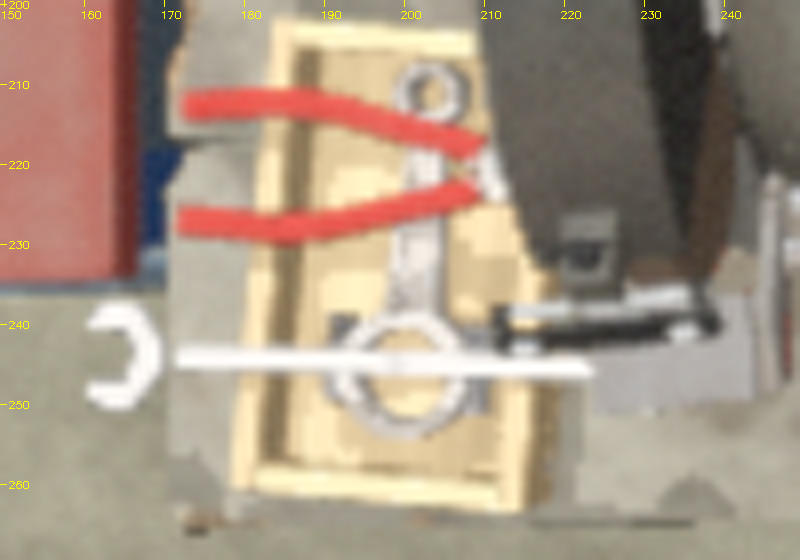

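View pics/mt0.png

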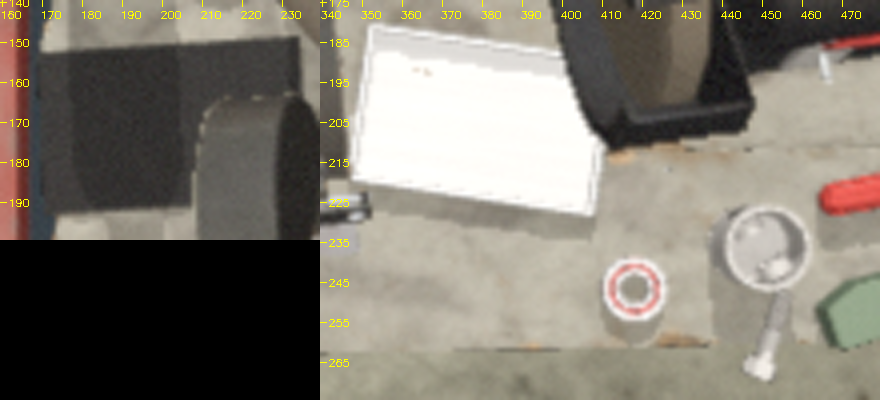

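```bash
python3 - <<'E'
from h import *
from scipy.optimize import least_squares
def rect(name,pts,z):  # pts: list (u,v,lx,ly)
    W=np.array([back('top',u,v,z)[:2] for u,v,_,_ in pts]); L=np.array([p[2:] for p in pts])
    def res(q):
        c,s=np.cos(q[2]),np.sin(q[2]); return (L@np.array([[c,s],[-s,c]])+q[:2]-W).ravel()
    best=min((least_squares(res,[*W.mean(0),a]) for a in np.arange(0,6.3,1.5)),key=lambda s:s.cost)
    print(name,best.x[:2].round(1),np.degrees(best.x[2]).round(2),'res',res(best.x).round(1)); print(W.round(1).tolist())
# box: y along world +x ("up" in image) => local x = world -y (image right)
rect('box',[(183.75,202,-60,96),(178.5,260.5,-60,-96),(214.75,263.5,60,-96)],46)
rect('mat y->left',[(169.5,152,70,113),(234,149,70,-113),(172.5,193.5,-70,113)],4)
rect('tray y->left',[(351.75,181,65,102),(347,219.75,-65,102),(408,228.5,-65,-102)],17)
for n,u,v,z in[('sp shank L',171.4,244.1,52),('sp shank R',223.3,245.75,52),('sp tip',160.1,239,55),('sp tip',160.1,249.5,55),('sp bottom of C',169.6,243.5,52),
 ('pl endU',172,212.6,56),('pl endL',172,227,56),('pl at',(483/8+149.5),199.5+145/8,56),('pl at',(483/8+149.5),199.5+188/8,56),('pl U top wide',184,199.5+88/8,56),('pl L bot',185,199.5+242/8,56),
 ('rod small',149.5+431/8,199.5+91/8,28),('rod big',149.5+402/8,199.5+372/8,30),('rod beam end U',149.5+425/8,220,27),
 ('bearing',417.5,247,15),('piston',450,237,58),('tape',294,251,25)]:
    print(n,back('top',u,v,z).round(1))
E
```

```text
box [410.  254.3] 264.4 res [ 0.9  0.1 -0.5  0.5 -0.4 -0.6]
[[510.5, 304.6], [320.8, 322.9], [309.0, 204.6]]
mat y->left [616.5 252.9] 362.44 res [-2.3  0.5  2.8 -4.7 -0.5  4.2]
[[683.9, 368.3], [688.5, 147.7], [542.3, 358.7]]
tray y->left [ 488.7 -337.5] -9.16 res [ 0.1 -0.5 -0.3  1.3  0.2 -0.8]
[[569.0, -246.7], [441.1, -227.8], [408.1, -427.1]]
sp shank L [374.7 343.5  52. ]
sp shank R [366.  174.5  52. ]
sp tip [392. 379.  55.]
sp tip [358.2 379.1  55. ]
sp bottom of C [376.7 349.3  52. ]
pl endU [476.5 339.4  56. ]
pl endL [430.  339.6  56. ]
pl at [457.6 216.   56. ]
pl at [440.3 216.2  56. ]
pl U top wide [482.4 300.1  56. ]
pl L bot [420.2 297.3  56. ]
rod small [480.6 246.1  28. ]
rod big [365.3 258.4  30. ]
rod beam end U [450.5 249.2  27. ]
bearing [ 346.8 -456.6   15. ]
piston [ 379.8 -549.9   58. ]
tape [342.5 -51.3  25. ]
```

```bash
cat >> h.py <<'E'
def pose(o=None):
    o=o or sensors.get_obs(); M=Ro.from_euler('xyz',o['eef_rot'],degrees=True).as_matrix(); return np.array(o['ee_pos']),M
def target(p):
    x,y,z,th=p; c,s=np.cos(np.radians(th)),np.sin(np.radians(th))
    return np.array([x,y,z]),np.array([[s,0,c],[-c,0,s],[0,-1,0]])
def plan(wps,vmax=58,wmax=9.5,pm=None):
    """wps: (x,y,z,theta[,'c']) ; 'c' = swing about base axis. Prints calls of 5 rows (m, deg)."""
    P,M=pm or pose(); rows=[]
    for w in wps:
        T,MT=target(w[:4]); P0,M0=P.copy(),M.copy(); rv=Ro.from_matrix(M0.T@MT).as_rotvec()
        def at(s):
            if len(w)>4:
                r0,r1=np.hypot(*P0[:2]),np.hypot(*T[:2]); a0,a1=np.arctan2(P0[1],P0[0]),np.arctan2(T[1],T[0])
                q,a=r0+(r1-r0)*s,a0+(a1-a0)*s; p=np.array([q*np.cos(a),q*np.sin(a),P0[2]+(T[2]-P0[2])*s])
            else: p=P0+(T-P0)*s
            return p,M0@Ro.from_rotvec(rv*s).as_matrix()
        L=np.linalg.norm(T-P0) if len(w)<=4 else sum(np.linalg.norm(at((i+1)/50)[0]-at(i/50)[0]) for i in range(50))
        n=max(1,int(np.ceil(max(L/vmax,np.degrees(np.linalg.norm(rv))/wmax))))
        for i in range(n):
            p,m=at((i+1)/n); d=(M.T@(p-P)/1000).round(4); t=np.degrees(Ro.from_matrix(M.T@m).as_rotvec()).round(1)
            rows.append([*d,*t]); P=P+M@d*1000; M=M@Ro.from_rotvec(np.radians(t)).as_matrix()
    for i in range(0,len(rows),5): print('[',', '.join('%g'%(v+0) for q in rows[i:i+5] for v in q),']')
    print(len(rows),'rows; end',P.round(1))
def st():
    o=sensors.get_obs(); P,M=pose(o); print('t',round(o['clock'],2),'P',P.round(1),'th',np.degrees(np.arctan2(M[1,2],M[0,2])).round(1),'down',M[:,1].round(3),'F',o['wrist_force'].round(1),'g',round(o['grip_width'],3))
E
python3 - <<'E'
from h import *
P,M=pose()
plan([(P[0],P[1],340,-72),(370,256,340,-2.9,'c')])
for n,u,v in[('guard edge',212,222),('guard low',216,232),('rest left',210.5,240),('rest right',239,240),('plate left',224,248),('plate low',228,250),('redtable corner',165,235),('red edge',166,205)]:
    print(n,[back('top',u,v,z)[:2].round().tolist() for z in(0,60,120,200,300)])
E
```

```text
[ 0, -0.0546, -0.0001, 0, -0.1, 0, 0, -0.0546, 0, 0.1, 0, 0, -0.0595, 0, -0.009, 0, -4.1, 0, -0.0586, 0, -0.0113, 0, -4, 0, -0.0573, 0, -0.0135, 0, -4.1, 0 ]
[ -0.0562, 0, -0.0155, 0, -4.1, 0, -0.055, -0.0001, -0.0175, 0, -4, 0, -0.0535, 0, -0.0196, 0, -4.1, 0, -0.0522, 0, -0.0214, 0, -4.1, 0, -0.0507, 0, -0.0232, 0, -4, 0 ]
[ -0.0491, -0.0001, -0.0249, 0, -4.1, 0, -0.0476, 0, -0.0266, 0, -4.1, 0, -0.0459, -0.0001, -0.028, 0, -4, 0, -0.0442, 0, -0.0296, 0, -4.1, 0, -0.0425, 0, -0.0309, 0, -4.1, 0 ]
[ -0.0407, -0.0001, -0.0322, 0, -4, 0, -0.0389, 0, -0.0334, 0, -4.1, 0, -0.037, 0, -0.0345, 0, -4.1, 0, -0.0353, -0.0001, -0.0355, 0, -4, 0 ]
19 rows; end [370. 256. 340.]
guard edge [[443.0, 226.0], [443.0, 208.0], [444.0, 190.0], [444.0, 166.0], [444.0, 135.0]]
guard low [[409.0, 213.0], [411.0, 195.0], [413.0, 178.0], [415.0, 154.0], [418.0, 125.0]]
rest left [[383.0, 232.0], [386.0, 213.0], [389.0, 195.0], [393.0, 170.0], [398.0, 140.0]]
rest right [[381.0, 135.0], [384.0, 121.0], [387.0, 108.0], [391.0, 89.0], [397.0, 66.0]]
plate left [[355.0, 186.0], [359.0, 170.0], [364.0, 154.0], [370.0, 132.0], [377.0, 105.0]]
plate low [[348.0, 173.0], [353.0, 157.0], [357.0, 142.0], [364.0, 121.0], [371.0, 95.0]]
redtable corner [[403.0, 387.0], [405.0, 361.0], [407.0, 335.0], [410.0, 301.0], [413.0, 258.0]]
red edge [[504.0, 383.0], [501.0, 357.0], [499.0, 332.0], [495.0, 298.0], [491.0, 255.0]]
```

{"fn": "step_arm", "kwargs": {
  "series": [0, -0.055, 0, 0, 0, 0, 0, -0.055, 0, 0, 0, 0, -0.0595, 0, -0.009, 0, -4, 0, -0.0585, 0, -0.0115, 0, -4, 0, -0.0575, 0, -0.0135, 0, -4, 0],
  "fingers": 0.4
}}

```text
clock: 0.72
ee_pos: [319.4, -425.8, 342.3]
eef_rot: [-90.3, 0.1, -150.2]
wrist_force: [0.8, -0.0, 0.7]
grip_width: 0.403
```

{"fn": "step_arm", "kwargs": {
  "series": [-0.056, 0, -0.0155, 0, -4, 0, -0.055, 0, -0.0175, 0, -4, 0, -0.0535, 0, -0.0195, 0, -4, 0, -0.052, 0, -0.0215, 0, -4, 0, -0.051, 0, -0.023, 0, -4, 0]
}}

```text
clock: 1.35
ee_pos: [473.6, -178.8, 341.4]
eef_rot: [-90.5, 0.2, -129.5]
wrist_force: [0.5, -0.7, -0.1]
grip_width: 0.397
```

{"fn": "step_arm", "kwargs": {
  "series": [-0.049, 0, -0.025, 0, -4, 0, -0.0475, 0, -0.0265, 0, -4, 0, -0.046, 0, -0.028, 0, -4, 0, -0.044, 0, -0.0295, 0, -4, 0, -0.0425, 0, -0.031, 0, -4, 0]
}}

```text
clock: 1.98
ee_pos: [472.5, 95.9, 341.6]
eef_rot: [-90.6, 0.3, -108.8]
wrist_force: [0.9, -0.1, -0.3]
grip_width: 0.4
```

{"fn": "step_arm", "kwargs": {
  "series": [-0.0405, 0, -0.032, 0, -4, 0, -0.039, 0, -0.0335, 0, -4, 0, -0.037, 0, -0.0345, 0, -4, 0, -0.035, 0, -0.0355, 0, -4, 0, 0, 0, 0, 0, 0, 0]
}}

```text
clock: 2.6
ee_pos: [368.7, 280.0, 342.4]
eef_rot: [-90.6, 0.4, -91.9]
wrist_force: [0.1, -0.9, 0.1]
grip_width: 0.399
```

```bash
python3 - <<'E'
from h import *
st(); snap('side','side1.png',(160,100,460,300),2.6)
E
```

```text
t 2.6 P [368.7 280.  342.4] th -1.9 down [-0.011  0.008 -1.   ] F [ 0.1 -0.9  0.1] g 0.399
```

View pics/side1.png

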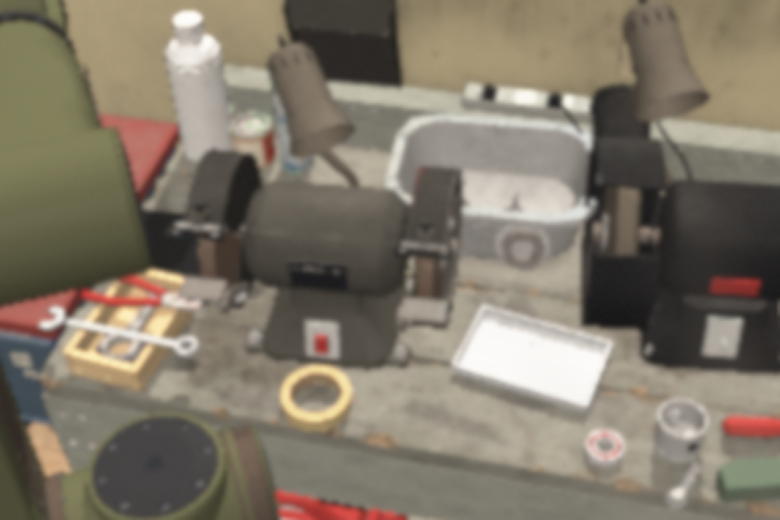

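Side view: the box at crop (125,330) with spanner ring at (186,345), open end (50,318), pliers jaws at ~(185,300). The grinder's left tool rest sits at (205,290), close to the tools' right-hand ends; tray at (535,355).

```bash
python3 - <<'E'
from h import *
S=lambda x,y:(160+x/2.6-.5,100+y/2.6-.5)
def tri(tp,sp):
    best=min(((np.hypot(*(np.array(proj('side',back('top',*tp,z)))-sp)),z) for z in range(0,400,2))); return best[0].round(1),back('top',*tp,best[1]).round()
print('ring end',back('side',*S(186,346),51).round(1),'open C',back('side',*S(52,318),51).round(1))
print('pl jaw tip',back('side',*S(197,303),53).round(1))
print('rest plate left corner',tri((224.5,250),S(195,303)))
print('rest plate L far',tri((224.5,238),S(183,283)))
print('guard left edge',tri((210,205),S(190,200)), tri((212,222),S(195,235)))
print('guard top',tri((222,166),S(228,152)))
print('motor top',tri((280,172),S(325,185)))
print('2nd guard',tri((400,150),S(590,150)),tri((405,205),S(585,320)))
print('lamp',tri((243,116),S(285,45)),tri((265,172),S(325,150)))
print('redtable',tri((165,235),S(0,325)))
for n,pts in (('tray',[(454,358),(478,305),(612,346),(585,410)]),):
    for p in pts: print(n,back('side',*S(*p),17).round(1))
for X in [(370,256,52),(450.4,257.7,57),(404,254,27)]: print(X,np.array(proj('top',X)).round(1),((np.array(proj('side',X))+.5-[160,100])*2.6).round())
E
```

```text
ring end [365.  151.6  51. ] open C [374.7 367.6  51. ]
pl jaw tip [447.9 166.2  53. ]
rest plate left corner (np.float64(6.3), array([360., 143., 154.]))
rest plate L far (np.float64(2.1), array([395., 144., 150.]))
guard left edge (np.float64(0.7), array([492., 165., 220.])) (np.float64(5.5), array([444., 166., 200.]))
guard top (np.float64(5.0), array([600., 128., 226.]))
motor top (np.float64(6.6), array([581., -32., 208.]))Traceback (most recent call last):
  File "<stdin>", line 12, in <module>
  File "<stdin>", line 4, in tri
  File "<stdin>", line 4, in <genexpr>
  File "h.py", line 11, in proj
    m,f,R,t=cm(n); p=R@np.array(X)+t; return p[0]/p[2]*f+m['cx'],p[1]/p[2]*f+m['cy']
            ~~^^^
  File "h.py", line 5, in cm
    m=camera_model(n); f=200/np.tan(np.radians(m['fov_y'])/2)
ValueError: time passes only in moves, steps and waits
```

```bash
cat > /tmp/e.py <<'E'
s=open('h.py').read()
s=s.replace("""def cm(n):
    m=camera_model(n);""","""import functools
@functools.lru_cache(None)
def cm(n):
    m=camera_model(n);""")
open('h.py','w').write(s)
E
python3 /tmp/e.py; python3 - <<'E'
from h import *
S=lambda x,y:(160+x/2.6-.5,100+y/2.6-.5)
def tri(tp,sp):
    best=min(((np.hypot(*(np.array(proj('side',back('top',*tp,z)))-sp)),z) for z in range(0,400,2))); return best[0].round(1),back('top',*tp,best[1]).round()
print('2nd guard',tri((400,150),S(590,150)),tri((405,205),S(585,320)))
print('lamp',tri((243,116),S(285,45)),tri((265,172),S(325,150)))
print('redtable',tri((165,235),S(0,325)))
for p in [(454,358),(478,305),(612,346),(585,410)]: print('tray',back('side',*S(*p),17).round(1))
for X in [(370,256,52),(450.4,257.7,57),(404,254,27)]: print(X,((np.array(proj('side',X))+.5-[160,100])*2.6).round())
plan([(369.9,256,150,-2.7),(369.9,256,70,-2.7),(369.9,256,70,-2.7)])
E
```

```text
2nd guard (np.float64(7.0), array([ 621., -356.,  290.])) (np.float64(1.2), array([ 483., -401.,  108.]))
lamp (np.float64(10.4), array([703.,  39., 358.])) (np.float64(3.4), array([574.,   0., 274.]))
redtable (np.float64(21.8), array([403., 387.,   0.]))
tray [ 454.3 -225.5   17. ]
tray [ 566.9 -239.5   17. ]
tray [ 526.7 -447.7   17. ]
tray [ 399.4 -423.7   17. ]
(370, 256, 52) [120. 332.]
(450.4, 257.7, 57) [140. 291.]
(404, 254, 27) [134. 327.]
[ 0.0061, 0.048, 0.0008, 0.2, 0.2, -0.1, 0.006, 0.0481, 0.0007, 0.1, 0.1, -0.1, 0.0059, 0.048, 0.0006, 0.2, 0.2, -0.1, 0.0058, 0.0481, 0.0004, 0.1, 0.1, -0.1, 0, 0.04, 0, 0, 0, 0 ]
[ 0, 0.04, 0.0001, 0, 0, 0, 0, 0, 0, 0, 0, 0 ]
7 rows; end [369.9 256.   70. ]
```

{"fn": "step_arm", "kwargs": {
  "series": [0.006, 0.048, 0.001, 0.2, 0.2, -0.1, 0.006, 0.048, 0.001, 0.1, 0.1, -0.1, 0.006, 0.048, 0.0005, 0.2, 0.2, -0.1, 0.006, 0.048, 0.0005, 0.1, 0.1, -0.1, 0, 0.04, 0, 0, 0, 0]
}}

```text
clock: 3.28
ee_pos: [374.8, 251.2, 105.5]
eef_rot: [-89.7, 0.1, -93.2]
wrist_force: [0.1, -0.1, -0.2]
grip_width: 0.402
```

{"fn": "step_arm", "kwargs": {
  "series": [0, 0.035, 0, 0, 0, 0, 0, 0, 0, 0, 0, 0]
}}

```text
clock: 3.52
ee_pos: [374.9, 248.4, 67.1]
eef_rot: [-90.0, -0.1, -93.5]
wrist_force: [1.0, 0.4, 1.0]
grip_width: 0.402
```

```bash
python3 - <<'E'
from h import *
st(); snap('side','side2.png',(180,190,260,260),8); plan([(369.9,256,36,-2.7)],vmax=20)
E
```

```text
t 3.52 P [374.9 248.4  67.1] th -3.5 down [ 0.    -0.001 -1.   ] F [1.  0.4 1. ] g 0.402
[ -0.0034, 0.0163, -0.0032, -0.1, -0.4, 0, -0.0033, 0.0163, -0.0031, -0.1, -0.4, 0 ]
2 rows; end [369.9 256.   36. ]
```

View pics/side2.png

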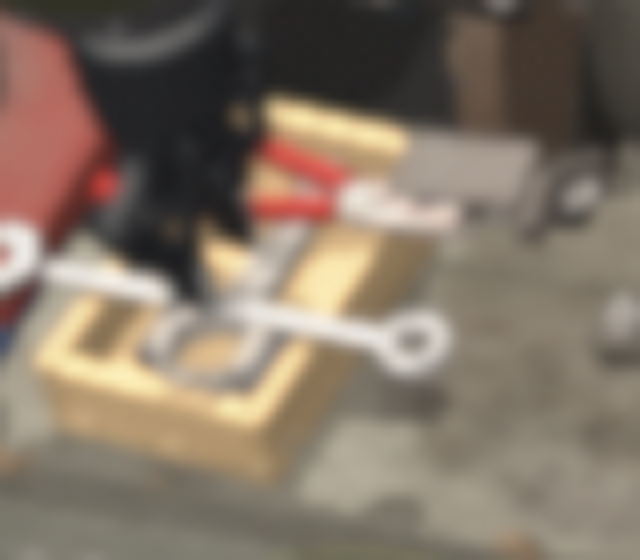

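The open fingers stand astride the spanner's shank, at crop (190,290). I centre them and go down.

{"fn": "step_arm", "kwargs": {
  "series": [-0.007, 0, -0.005, 0, -0.8, 0, 0, 0, 0, 0, 0, 0, 0, 0.015, 0, 0, 0, 0, 0, 0.015, 0, 0, 0, 0, 0, 0, 0, 0, 0, 0]
}}

```text
clock: 4.2
ee_pos: [372.9, 257.4, 40.1]
eef_rot: [-89.6, 0.2, -92.6]
wrist_force: [0.1, -0.3, 0.2]
grip_width: 0.397
```

```bash
python3 - <<'E'
from h import *
st(); plan([(369.9,256,36,-2.7)],vmax=20)
E
```

```text
t 4.2 P [372.9 257.4  40.1] th -2.6 down [ 0.008  0.003 -1.   ] F [ 0.1 -0.3  0.2] g 0.397
[ 0.0015, 0.0041, -0.0029, -0.4, 0.1, -0.2 ]
1 rows; end [369.9 256.   36. ]
```

{"fn": "step_arm", "kwargs": {
  "series": [0.0015, 0.004, -0.003, -0.4, 0, -0.2, 0, 0, 0, 0, 0, 0]
}}

```text
clock: 4.45
ee_pos: [369.6, 255.9, 35.7]
eef_rot: [-90.0, -0.0, -92.6]
wrist_force: [0.0, -0.1, -0.2]
grip_width: 0.401
```

{"fn": "step_arm", "kwargs": {
  "series": [0, 0, 0, 0, 0, 0, 0, 0, 0, 0, 0, 0, 0, 0, 0, 0, 0, 0, 0, 0, 0, 0, 0, 0],
  "fingers": 0
}}

```text
clock: 4.95
ee_pos: [369.8, 256.0, 36.2]
eef_rot: [-90.0, -0.0, -92.6]
wrist_force: [0.4, 0.1, -1.9]
grip_width: 0.094
```

```bash
python3 - <<'E'
from h import *
st(); P,M=pose()
plan([(P[0],P[1],P[2]+25,-2.7),(P[0],P[1]+57,P[2]+25,-2.7),(P[0]+25,P[1]+57,130,-2.7),(640,311,130,-2.7),(652,270,130,0),(652,270,60,0)])
E
```

```text
t 4.95 P [369.8 256.   36.2] th -2.6 down [ 0. -0. -1.] F [ 0.4  0.1 -1.9] g 0.094
[ 0, -0.025, 0, 0, 0.1, 0, -0.0569, 0, -0.0027, 0, 0, 0, -0.0006, -0.0344, 0.0125, 0, 0, 0, -0.0006, -0.0345, 0.0125, 0, 0, 0, -0.002, 0, 0.049, 0, 0, 0 ]
[ -0.0019, 0.0001, 0.049, 0, 0, 0, -0.002, 0, 0.049, 0, 0, 0, -0.0019, 0, 0.049, 0, 0, 0, -0.002, 0, 0.049, 0, 0, 0, 0.0404, 0.0001, 0.0139, 0, -2.7, 0 ]
[ 0, 0.035, 0, 0, 0, 0, 0, 0.035, 0, 0, 0, 0 ]
12 rows; end [652. 270.  60.]
```

Held, but the tips are 9 mm under the spanner's underside, which would hit the mat when I lay it down. I regrasp 11 mm higher.

{"fn": "step_arm", "kwargs": {
  "series": [0, 0, 0, 0, 0, 0, 0, 0, 0, 0, 0, 0, 0, -0.0112, 0, 0, 0, 0, 0, 0, 0, 0, 0, 0],
  "fingers": 0.3
}}

```text
clock: 5.45
ee_pos: [370.1, 256.1, 48.5]
eef_rot: [-89.9, 0.0, -92.6]
wrist_force: [-0.1, 0.6, -0.4]
grip_width: 0.3
```

{"fn": "step_arm", "kwargs": {
  "series": [0, 0, 0, 0, 0, 0, 0, 0, 0, 0, 0, 0, 0, 0, 0, 0, 0, 0, 0, 0, 0, 0, 0, 0],
  "fingers": 0
}}

```text
clock: 5.95
ee_pos: [370.1, 256.2, 48.8]
eef_rot: [-89.9, 0.0, -92.6]
wrist_force: [-0.0, -0.6, 3.1]
grip_width: 0.08
```

{"fn": "step_arm", "kwargs": {
  "series": [0, -0.025, 0, 0, 0, 0, 0, 0, 0, 0, 0, 0]
}}

```text
clock: 6.2
ee_pos: [369.8, 255.9, 73.5]
eef_rot: [-90.0, -0.0, -92.6]
wrist_force: [0.8, -0.6, -2.5]
grip_width: 0.08
```

```bash
python3 - <<'E'
from h import *
st(); snap('side','side3.png',(180,190,260,260),6)
E
```

```text
t 6.2 P [369.8 255.9  73.5] th -2.6 down [ 0. -0. -1.] F [ 0.8 -0.6 -2.5] g 0.08
```

View pics/side3.png

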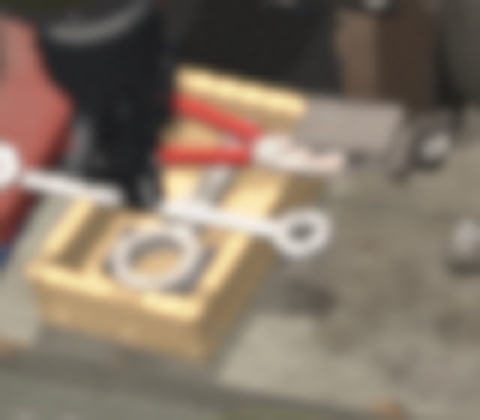

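The spanner is up and level (ring end at crop (300,232)). Now out to the left, and over to the far mat slot.

{"fn": "step_arm", "kwargs": {
  "series": [-0.03, 0, -0.001, 0, 0, 0, -0.03, 0, -0.001, 0, 0, 0, -0.001, -0.03, 0.012, 0, 0, 0, -0.001, -0.03, 0.012, 0, 0, 0, -0.002, 0, 0.045, 0, 0, 0]
}}

```text
clock: 6.88
ee_pos: [437.1, 317.6, 127.4]
eef_rot: [-90.5, -0.4, -92.5]
wrist_force: [0.2, 0.8, -1.4]
grip_width: 0.076
```

{"fn": "step_arm", "kwargs": {
  "series": [-0.002, 0, 0.045, 0, 0, 0, -0.002, 0, 0.045, 0, 0, 0, -0.002, 0, 0.045, 0, 0, 0, -0.002, 0, 0.045, 0, 0, 0, 0, 0, 0, 0, 0, 0]
}}

```text
clock: 7.5
ee_pos: [622.8, 315.8, 115.7]
eef_rot: [-91.0, -0.6, -92.6]
wrist_force: [0.2, 0.2, -1.8]
grip_width: 0.077
```

```bash
python3 - <<'E'
from h import *
st(); plan([(652,270,130,0),(652,270,50,0)],vmax=40)
E
```

```text
t 7.5 P [622.8 315.8 115.7] th -2.6 down [-0.017 -0.011 -1.   ] F [ 0.2  0.2 -1.8] g 0.077
[ 0.0223, -0.0071, 0.0155, 0.5, -1.3, 0.3, 0.0226, -0.0072, 0.015, 0.5, -1.3, 0.3, 0, 0.0267, 0, 0, 0, 0, 0, 0.0267, 0, 0, 0, 0, -0.0001, 0.0266, 0, 0, 0, 0 ]
5 rows; end [652. 270.  50.]
```

{"fn": "step_arm", "kwargs": {
  "series": [0.024, -0.007, 0.0155, 0.5, -1.3, 0.3, 0.024, -0.007, 0.015, 0.5, -1.3, 0.3, 0, 0.026, 0, 0, 0, 0, 0, 0.026, 0, 0, 0, 0, 0, 0.026, 0, 0, 0, 0]
}}

```text
clock: 8.12
ee_pos: [649.1, 265.7, 44.5]
eef_rot: [-90.3, -0.1, -89.8]
wrist_force: [-0.1, 1.1, -2.1]
grip_width: 0.082
```

{"fn": "step_arm", "kwargs": {
  "series": [0, 0, 0, 0, 0, 0]
}}

```text
clock: 8.25
ee_pos: [647.2, 265.4, 41.2]
eef_rot: [-90.5, -0.2, -89.8]
wrist_force: [-0.7, -0.5, -0.6]
grip_width: 0.073
```

```bash
python3 - <<'E'
from h import *
st(); plan([(652,266,12,0)],vmax=25); snap('top','top4.png',(140,130,260,220),6)
E
```

```text
t 8.25 P [647.2 265.4  41.2] th 0.2 down [-0.01  -0.004 -1.   ] F [-0.7 -0.5 -0.6] g 0.073
[ -0.0003, 0.0146, 0.0026, 0.3, 0.1, 0.1, -0.0004, 0.0146, 0.0024, 0.2, 0.1, 0.1 ]
2 rows; end [652. 266.  12.]
```

View pics/top4.png

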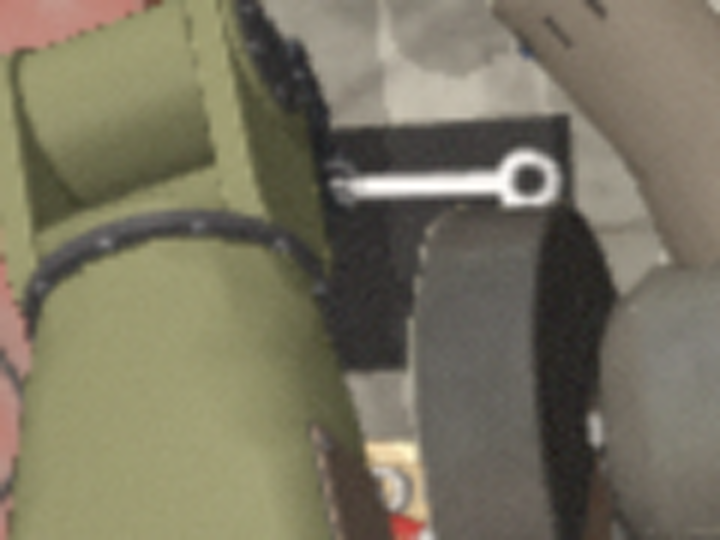

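The spanner hangs level over the mat's far half (ring at crop (530,178)), clear of the grinder guard. I lower it.

{"fn": "step_arm", "kwargs": {
  "series": [0, 0.013, 0.0025, 0.3, 0, 0.1, 0, 0.01, 0.0025, 0.2, 0, 0.1, 0, 0, 0, 0, 0, 0]
}}

```text
clock: 8.68
ee_pos: [653.8, 266.2, 20.6]
eef_rot: [-89.7, 0.1, -89.8]
wrist_force: [0.3, 0.8, -2.4]
grip_width: 0.077
```

```bash
python3 - <<'E'
from h import *
st(); plan([(652,266,9,0)],vmax=25)
E
```

```text
t 8.68 P [653.8 266.2  20.6] th 0.2 down [ 0.005  0.002 -1.   ] F [ 0.3  0.8 -2.4] g 0.077
[ 0.0003, 0.0116, -0.0018, -0.3, 0.2, -0.1 ]
1 rows; end [652. 266.   9.]
```

{"fn": "step_arm", "kwargs": {
  "series": [0, 0.0095, -0.0015, -0.3, 0, -0.1, 0, 0, 0, 0, 0, 0, 0, 0.002, 0, 0, 0, 0, 0, 0, 0, 0, 0, 0]
}}

```text
clock: 9.18
ee_pos: [652.6, 266.4, 9.1]
eef_rot: [-90.0, 0.0, -89.8]
wrist_force: [0.3, 0.4, -0.5]
grip_width: 0.079
```

```bash
python3 - <<'E'
from h import *
st()
E
```

```text
t 9.18 P [652.6 266.4   9.1] th 0.2 down [ 0.     0.001 -1.   ] F [ 0.3  0.4 -0.5] g 0.079
```

{"fn": "step_arm", "kwargs": {
  "series": [0, 0.001, 0, 0, 0, 0, 0, 0, 0, 0, 0, 0]
}}

```text
clock: 9.43
ee_pos: [652.7, 266.4, 8.4]
eef_rot: [-89.9, 0.0, -89.8]
wrist_force: [0.2, 0.2, -0.4]
grip_width: 0.076
```

{"fn": "step_arm", "kwargs": {
  "series": [0, 0, 0, 0, 0, 0, 0, 0, 0, 0, 0, 0, 0, -0.02, 0, 0, 0, 0, 0, -0.05, 0, 0, 0, 0, 0, -0.05, 0, 0, 0, 0],
  "fingers": 0.3
}}

```text
clock: 10.05
ee_pos: [651.6, 265.9, 131.1]
eef_rot: [-90.2, -0.0, -89.8]
wrist_force: [0.4, 0.4, 0.1]
grip_width: 0.298
```

```bash
python3 - <<'E'
from h import *
st(); plan([(450.4,262,130,-2),(450.4,259,100,-2)],vmax=50)
E
```

```text
t 10.05 P [651.6 265.9 131.1] th 0.2 down [-0.003 -0.001 -1.   ] F [0.4 0.4 0.1] g 0.298
[ 0.0006, 0.0004, -0.0402, 0, 0.4, 0, 0.001, 0.0003, -0.0403, 0.1, 0.5, 0, 0.0012, 0.0003, -0.0402, 0, 0.4, 0, 0.0016, 0.0003, -0.0402, 0.1, 0.5, 0, 0.0019, 0.0002, -0.0402, 0, 0.4, 0 ]
[ 0.003, 0.03, 0.0001, 0, 0, 0 ]
6 rows; end [450.4 259.  100. ]
```

{"fn": "step_arm", "kwargs": {
  "series": [0.001, 0, -0.04, 0, 0.4, 0, 0.001, 0, -0.04, 0, 0.5, 0, 0.001, 0, -0.04, 0, 0.4, 0, 0.0015, 0, -0.04, 0, 0.5, 0, 0.002, 0, -0.04, 0, 0.4, 0],
  "fingers": 0.72
}}

```text
clock: 10.68
ee_pos: [450.2, 262.4, 143.4]
eef_rot: [-89.2, 0.4, -92.2]
wrist_force: [-0.0, 1.0, -0.2]
grip_width: 0.719
```

{"fn": "step_arm", "kwargs": {
  "series": [0.003, 0.02, 0, 0, 0, 0, 0, 0.0, 0, 0, 0, 0]
}}

```text
clock: 10.92
ee_pos: [449.1, 260.2, 126.9]
eef_rot: [-88.9, 0.5, -92.1]
wrist_force: [0.7, -0.2, 0.3]
grip_width: 0.717
```

```bash
python3 - <<'E'
from h import *
st(); plan([(450.4,258,65,-2)],vmax=50)
snap('side','side5.png',(170,170,270,250),7)
E
```

```text
t 10.93 P [449.1 260.2 126.9] th -2.1 down [ 0.019  0.009 -1.   ] F [ 0.7 -0.2  0.3] g 0.717
[ 0.0014, 0.0309, 0.0001, -0.5, 0, -0.3, 0.0011, 0.031, 0.0004, -0.6, -0.1, -0.2 ]
2 rows; end [450.4 258.   65. ]
```

View pics/side5.png

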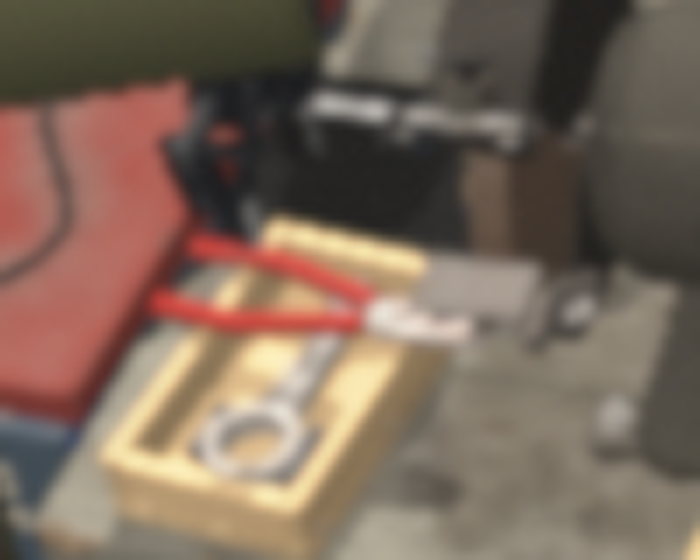

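Pliers now in full view: grip ends at crop (193,245) and (153,303), jaw tip at (469,330). I cross-check their pose from this view.

```bash
python3 - <<'E'
from h import *
S=lambda x,y:(170+x/7-.5,170+y/7-.5)
for n,x,y,z in[('endU',191,243,53),('endL',151,302,53),('tip',470,330,51),('pivot',375,310,55),('gripU narrow',362,292,56),('gripL narrow',362,322,52),
 ('rod big c',250,440,30),('rod beam',300,380,27),('box NL',103,462,46),('box NR',300,515,46),('box FL',272,220,46),('box FR~',425,250,46)]: print(n,back('side',*S(x,y),z).round(1))
E
```

```text
endU [477.1 341.7  53. ]
endL [428.4 343.8  53. ]
tip [447.8 160.8  51. ]
pivot [447.6 216.5  55. ]
gripU narrow [458.4 228.6  56. ]
gripL narrow [439.9 221.7  52. ]
rod big c [361.8 259.3  30. ]
rod beam [412.  251.9  27. ]
box NL [317.5 321.5  46. ]
box NR [305.5 202.7  46. ]
box FL [511.1 307.9  46. ]
box FR~ [506.6 211.5  46. ]
```

{"fn": "step_arm", "kwargs": {
  "series": [0.001, 0.03, 0, -0.5, 0, -0.3, 0, 0.03, 0, -0.6, -0.2, -0.2, 0, 0, 0, 0, 0, 0]
}}

```text
clock: 11.35
ee_pos: [453.6, 261.0, 71.0]
eef_rot: [-89.7, 0.2, -91.9]
wrist_force: [0.2, -1.2, 0.3]
grip_width: 0.718
```

```bash
python3 - <<'E'
from h import *
st(); plan([(450.3,260,44,-1.8)],vmax=50)
E
```

```text
t 11.35 P [453.6 261.   71. ] th -1.9 down [ 0.006  0.004 -1.   ] F [ 0.2 -1.2  0.3] g 0.718
[ 0.0012, 0.0269, -0.0034, -0.3, -0.1, -0.2 ]
1 rows; end [450.3 260.   44. ]
```

{"fn": "step_arm", "kwargs": {
  "series": [0.001, 0, -0.0035, -0.3, 0, -0.2, 0, 0, 0, 0, 0, 0, 0, 0.013, 0, 0, 0, 0, 0, 0.01, 0, 0, 0, 0, 0, 0, 0, 0, 0, 0]
}}

```text
clock: 11.98
ee_pos: [451.6, 260.9, 50.3]
eef_rot: [-89.7, 0.2, -91.9]
wrist_force: [0.5, 0.0, 0.0]
grip_width: 0.719
```

```bash
python3 - <<'E'
from h import *
st(); plan([(450.3,260,43.5,-1.8)],vmax=50)
E
```

```text
t 11.97 P [451.6 260.9  50.3] th -1.9 down [ 0.005  0.003 -1.   ] F [0.5 0.  0. ] g 0.719
[ 0.0009, 0.0068, -0.0013, -0.3, -0.1, -0.2 ]
1 rows; end [450.3 260.   43.5]
```

{"fn": "step_arm", "kwargs": {
  "series": [0.001, 0.007, -0.001, -0.3, 0, -0.2, 0, 0, 0, 0, 0, 0]
}}

```text
clock: 12.22
ee_pos: [450.5, 259.9, 42.7]
eef_rot: [-90.0, -0.0, -91.9]
wrist_force: [-0.2, -0.2, 0.6]
grip_width: 0.719
```

{"fn": "step_arm", "kwargs": {
  "series": [0, 0, 0, 0, 0, 0, 0, 0, 0, 0, 0, 0, 0, 0, 0, 0, 0, 0],
  "fingers": 0
}}

```text
clock: 12.6
ee_pos: [450.8, 260.1, 44.1]
eef_rot: [-90.0, -0.0, -91.9]
wrist_force: [0.7, 0.5, -1.5]
grip_width: 0.6
```

```bash
python3 - <<'E'
from h import *
st()
E
```

```text
t 12.6 P [450.8 260.1  44.1] th -1.9 down [ 0. -0. -1.] F [ 0.7  0.5 -1.5] g 0.6
```

{"fn": "step_arm", "kwargs": {
  "series": [0, -0.02, 0, 0, 0, 0, 0, 0, 0, 0, 0, 0]
}}

```text
clock: 12.85
ee_pos: [450.6, 260.0, 63.9]
eef_rot: [-90.0, -0.0, -91.9]
wrist_force: [-0.1, 1.0, -2.8]
grip_width: 0.601
```

```bash
python3 - <<'E'
from h import *
st(); P,M=pose(); plan([(P[0],P[1]+40,P[2]+5,-1.9),(583,300,80,0),(583,281,60,0)],vmax=40)
snap('side','side6.png',(170,170,270,250),6)
E
```

```text
t 12.85 P [450.6 260.   63.9] th -1.9 down [-0.    -0.001 -1.   ] F [-0.1  1.  -2.8] g 0.601
[ -0.02, -0.0025, -0.0007, 0, 0, 0, -0.02, -0.0025, -0.0007, 0, 0, 0, -0.0011, -0.0028, 0.0331, 0, -0.5, 0, -0.0008, -0.0028, 0.0331, 0, -0.5, 0, -0.0006, -0.0028, 0.0331, 0, -0.4, 0 ]
[ -0.0003, -0.0028, 0.0331, 0, -0.5, 0, 0.019, 0.0201, 0, 0, 0, 0 ]
7 rows; end [583. 281.  60.]
```

View pics/side6.png

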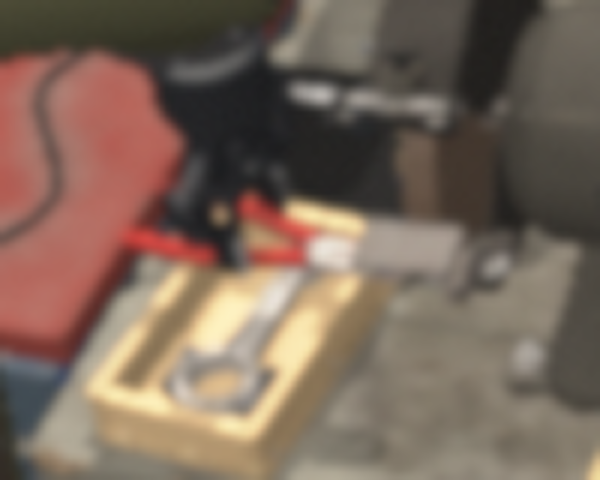

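Pliers are level in the grip. On to the near mat slot.

{"fn": "step_arm", "kwargs": {
  "series": [-0.02, -0.01, -0.001, 0, 0, 0, -0.02, -0.015, -0.001, 0, 0, 0, -0.001, -0.01, 0.033, 0, -0.5, 0, -0.001, 0, 0.033, 0, -0.5, 0, -0.001, 0, 0.033, 0, -0.4, 0]
}}

```text
clock: 13.52
ee_pos: [548.4, 306.4, 97.3]
eef_rot: [-90.3, -0.1, -90.3]
wrist_force: [-1.4, 0.3, -2.3]
grip_width: 0.598
```

{"fn": "step_arm", "kwargs": {
  "series": [0, 0, 0.033, 0, -0.5, 0, 0, 0, 0, 0, 0, 0]
}}

```text
clock: 13.78
ee_pos: [583.3, 308.0, 96.0]
eef_rot: [-90.3, -0.1, -89.8]
wrist_force: [0.4, -0.0, -2.4]
grip_width: 0.602
```

```bash
python3 - <<'E'
from h import *
st(); plan([(583,281,70,0),(583,280,20,0)],vmax=30)
E
```

```text
t 13.78 P [583.3 308.   96. ] th 0.2 down [-0.005 -0.002 -1.   ] F [ 0.4 -0.  -2.4] g 0.602
[ 0.0135, 0.013, -0.0001, 0.2, 0.1, 0.1, 0.0135, 0.0131, -0.0002, 0.1, 0.1, 0, 0.0005, 0.025, 0, 0, 0, 0, 0.0005, 0.025, 0, 0, 0, 0 ]
4 rows; end [583. 280.  20.]
```

{"fn": "step_arm", "kwargs": {
  "series": [0.0135, 0.013, 0, 0.2, 0, 0.1, 0.0135, 0.013, 0, 0.1, 0, 0, 0, 0.023, 0, 0, 0, 0, 0, 0.023, 0, 0, 0, 0, 0, 0, 0, 0, 0, 0]
}}

```text
clock: 14.4
ee_pos: [579.4, 277.9, 18.1]
eef_rot: [-90.2, -0.1, -89.8]
wrist_force: [-0.3, -0.5, -2.3]
grip_width: 0.602
```

```bash
python3 - <<'E'
from h import *
st(); plan([(583,280,5,0)],vmax=30)
E
```

```text
t 14.4 P [579.4 277.9  18.1] th 0.2 down [-0.004 -0.002 -1.   ] F [-0.3 -0.5 -2.3] g 0.602
[ -0.0021, 0.0131, 0.0036, 0.2, 0.2, 0.1 ]
1 rows; end [583. 280.   5.]
```

{"fn": "step_arm", "kwargs": {
  "series": [-0.002, 0.01, 0.003, 0.2, 0.2, 0.1, 0, 0, 0, 0, 0, 0]
}}

```text
clock: 14.65
ee_pos: [582.8, 279.8, 8.6]
eef_rot: [-90.0, 0.0, -90.0]
wrist_force: [0.0, 0.1, -2.1]
grip_width: 0.595
```

{"fn": "step_arm", "kwargs": {
  "series": [0, 0.003, 0, 0, 0, 0, 0, 0, 0, 0, 0, 0]
}}

```text
clock: 14.9
ee_pos: [583.2, 280.0, 6.4]
eef_rot: [-89.9, 0.0, -90.0]
wrist_force: [-0.3, -0.1, -1.5]
grip_width: 0.599
```

{"fn": "step_arm", "kwargs": {
  "series": [0, 0.002, 0, 0, 0, 0, 0, 0, 0, 0, 0, 0]
}}

```text
clock: 15.15
ee_pos: [583.4, 280.1, 4.8]
eef_rot: [-89.8, 0.1, -90.0]
wrist_force: [0.2, -0.7, -2.4]
grip_width: 0.599
```

{"fn": "step_arm", "kwargs": {
  "series": [0, 0.001, 0, 0, 0, 0, 0, 0, 0, 0, 0, 0]
}}

```text
clock: 15.4
ee_pos: [583.5, 280.1, 3.9]
eef_rot: [-89.8, 0.1, -90.0]
wrist_force: [0.3, 0.7, -2.4]
grip_width: 0.602
```

{"fn": "step_arm", "kwargs": {
  "series": [0, 0.001, 0, 0, 0, 0, 0, 0, 0, 0, 0, 0]
}}

```text
clock: 15.65
ee_pos: [583.5, 280.2, 2.8]
eef_rot: [-89.8, 0.1, -90.0]
wrist_force: [0.2, -0.3, -1.7]
grip_width: 0.601
```

{"fn": "step_arm", "kwargs": {
  "series": [0, 0, 0, 0, 0, 0, 0, 0, 0, 0, 0, 0, 0, -0.02, 0, 0, 0, 0, 0, -0.05, 0, 0, 0, 0, 0, -0.05, 0, 0, 0, 0],
  "fingers": 0.75
}}

```text
clock: 16.27
ee_pos: [582.2, 279.6, 126.0]
eef_rot: [-90.0, -0.0, -90.0]
wrist_force: [0.8, -0.4, -0.1]
grip_width: 0.749
```

```bash
python3 - <<'E'
from h import *
st(); plan([(480,270,130,50),(403.5,254.5,120,84)],vmax=45)
E
```

```text
t 16.27 P [582.2 279.6 126. ] th -0.0 down [-0.001 -0.    -1.   ] F [ 0.8 -0.4 -0.1] g 0.749
[ 0.0016, -0.0007, -0.017, 0, -8.3, 0, -0.0009, -0.0006, -0.0171, 0, -8.4, 0, -0.0033, -0.0007, -0.0168, 0, -8.3, 0, -0.0058, -0.0006, -0.0161, 0, -8.3, 0, -0.008, -0.0007, -0.0151, 0, -8.4, 0 ]
[ -0.0101, -0.0007, -0.0138, 0, -8.3, 0, -0.0122, 0.0025, -0.0153, 0, -8.5, 0, -0.0142, 0.0025, -0.0133, 0, -8.5, 0, -0.0161, 0.0026, -0.011, 0, -8.5, 0, -0.0176, 0.0025, -0.0085, 0, -8.5, 0 ]
10 rows; end [403.5 254.5 120. ]
```

{"fn": "step_arm", "kwargs": {
  "series": [0.0015, 0, -0.017, 0, -8.3, 0, -0.001, 0, -0.017, 0, -8.4, 0, -0.0035, 0, -0.017, 0, -8.3, 0, -0.006, 0, -0.016, 0, -8.3, 0, -0.008, 0, -0.015, 0, -8.4, 0],
  "fingers": 0.5
}}

```text
clock: 16.9
ee_pos: [497.9, 272.4, 139.2]
eef_rot: [-89.1, -0.3, -47.1]
wrist_force: [-0.1, -0.2, -0.2]
grip_width: 0.501
```

{"fn": "step_arm", "kwargs": {
  "series": [-0.01, 0, -0.014, 0, -8.3, 0, -0.012, 0, -0.0155, 0, -8.5, 0, -0.014, 0, -0.0135, 0, -8.5, 0, -0.016, 0, -0.011, 0, -8.5, 0, -0.0175, 0, -0.0085, 0, -8.5, 0]
}}

```text
clock: 17.52
ee_pos: [403.3, 251.5, 145.3]
eef_rot: [-89.3, -1.4, -3.3]
wrist_force: [0.5, 0.5, 0.5]
grip_width: 0.498
```

{"fn": "step_arm", "kwargs": {
  "series": [0, 0, 0, 0, 0, 0]
}}

```text
clock: 17.65
ee_pos: [403.0, 251.6, 146.8]
eef_rot: [-89.2, -1.5, -3.3]
wrist_force: [0.5, -0.1, -0.1]
grip_width: 0.501
```

```bash
python3 - <<'E'
from h import *
st(); plan([(403.5,254.5,70,84)],vmax=45)
snap('side','side7.png',(170,150,270,250),6)
E
```

```text
t 17.65 P [403.  251.6 146.8] th 86.7 down [ 0.026  0.012 -1.   ] F [ 0.5 -0.1 -0.1] g 0.501
[ -0.0008, 0.0384, 0.0009, -0.4, 1.3, 0.7, -0.0003, 0.0384, 0.0012, -0.4, 1.4, 0.7 ]
2 rows; end [403.5 254.5  70. ]
```

View pics/side7.png

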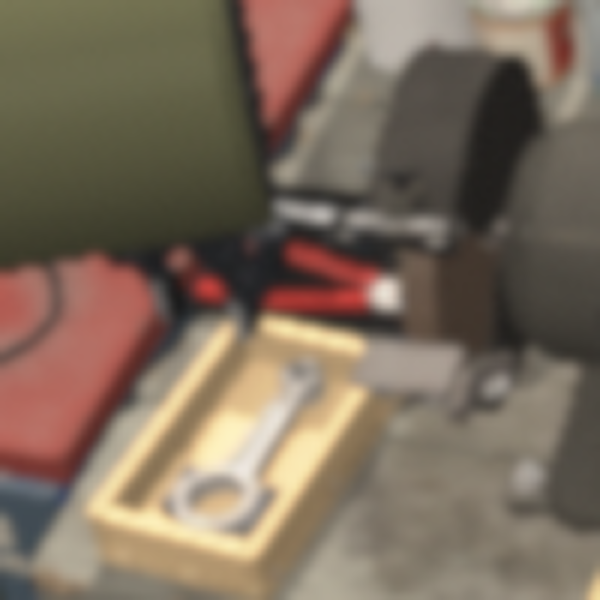

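Both tools lie on the mat (pliers (320,285), spanner (350,215)); the rod is free, with its small end at (303,378) and its big end at (217,502).

```bash
python3 - <<'E'
from h import *
S=lambda x,y:(170+x/6-.5,150+y/6-.5)
a=back('side',*S(303,378),28); b=back('side',*S(217,502),29); d=(b-a)[:2]; print(a.round(1),b.round(1),np.hypot(*d).round(1),np.degrees(np.arctan2(d[1],d[0])).round(1))
E
```

```text
[475.3 245.8  28. ] [359.1 256.4  29. ] 116.7 174.8
```

{"fn": "step_arm", "kwargs": {
  "series": [-0.001, 0.038, 0.001, -0.4, 1.3, 0.7, 0, 0.038, 0.001, -0.4, 1.4, 0.7, 0, 0, 0, 0, 0, 0]
}}

```text
clock: 18.08
ee_pos: [407.7, 255.8, 71.9]
eef_rot: [-89.8, -0.3, -6.8]
wrist_force: [-0.3, -0.8, 1.0]
grip_width: 0.502
```

```bash
python3 - <<'E'
from h import *
st(); plan([(403.5,254.5,30,84)],vmax=25)
E
```

```text
t 18.07 P [407.7 255.8  71.9] th 83.2 down [ 0.006  0.003 -1.   ] F [-0.3 -0.8  1. ] g 0.502
[ -0.0021, 0.0209, -0.0009, -0.1, -0.4, 0.2, -0.002, 0.021, -0.0009, -0.1, -0.4, 0.1 ]
2 rows; end [403.5 254.5  30. ]
```

{"fn": "step_arm", "kwargs": {
  "series": [-0.0025, 0.02, -0.0015, -0.1, -0.7, 0.2, -0.0025, 0.018, -0.001, -0.1, -0.6, 0.1, 0, 0, 0, 0, 0, 0]
}}

```text
clock: 18.45
ee_pos: [406.0, 255.3, 38.0]
eef_rot: [-89.8, -0.3, -5.7]
wrist_force: [0.8, 0.3, 1.1]
grip_width: 0.502
```

```bash
python3 - <<'E'
from h import *
st(); plan([(402.5,253.8,14,84.5)],vmax=25)
E
```

```text
t 18.45 P [406.  255.3  38. ] th 84.3 down [ 0.006  0.003 -1.   ] F [0.8 0.3 1.1] g 0.502
[ -0.0035, 0.024, -0.0019, -0.2, -0.2, 0.3 ]
1 rows; end [402.5 253.8  14. ]
```

{"fn": "step_arm", "kwargs": {
  "series": [-0.003, 0.015, -0.002, -0.2, -0.2, 0.3, 0, 0, 0, 0, 0, 0, 0, 0.007, 0, 0, 0, 0, 0, 0, 0, 0, 0, 0]
}}

```text
clock: 18.95
ee_pos: [404.6, 254.3, 17.7]
eef_rot: [-89.9, -0.2, -5.6]
wrist_force: [0.8, 0.4, 0.4]
grip_width: 0.498
```

```bash
python3 - <<'E'
from h import *
st(); plan([(402.5,253.8,14,84.5)],vmax=25)
E
```

```text
t 18.95 P [404.6 254.3  17.7] th 84.4 down [ 0.004  0.002 -1.   ] F [0.8 0.4 0.4] g 0.498
[ -0.0021, 0.0037, -0.0008, -0.1, -0.1, 0.2 ]
1 rows; end [402.5 253.8  14. ]
```

{"fn": "step_arm", "kwargs": {
  "series": [-0.002, 0.0035, -0.0005, -0.1, 0, 0.2, 0, 0, 0, 0, 0, 0]
}}

```text
clock: 19.2
ee_pos: [402.6, 254.1, 14.1]
eef_rot: [-90.0, -0.0, -5.6]
wrist_force: [0.1, -0.2, 0.4]
grip_width: 0.499
```

{"fn": "step_arm", "kwargs": {
  "series": [0, 0, 0, 0, 0, 0, 0, 0, 0, 0, 0, 0, 0, 0, 0, 0, 0, 0, 0, 0, 0, 0, 0, 0],
  "fingers": 0
}}

```text
clock: 19.7
ee_pos: [402.7, 254.2, 14.5]
eef_rot: [-89.9, -0.1, -5.6]
wrist_force: [-0.3, 0.5, 0.6]
grip_width: 0.26
```

{"fn": "step_arm", "kwargs": {
  "series": [0, -0.03, 0, 0, 0, 0, 0, -0.04, 0, 0, 0, 0, 0, -0.02, 0, 0, 0, 0, 0, 0, 0, 0, 0, 0]
}}

```text
clock: 20.2
ee_pos: [401.5, 253.5, 105.2]
eef_rot: [-90.1, 0.1, -5.6]
wrist_force: [-0.3, -0.7, -4.7]
grip_width: 0.257
```

```bash
python3 - <<'E'
from h import *
st(); snap('side','side8.png',(170,150,270,250),6)
E
```

```text
t 20.2 P [401.5 253.5 105.2] th 84.4 down [-0.002 -0.001 -1.   ] F [-0.3 -0.7 -4.7] g 0.257
```

View pics/side8.png

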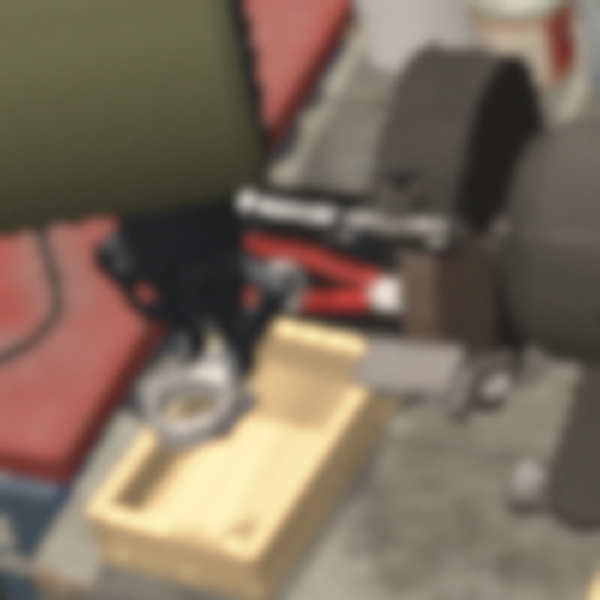

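Rod is held and level. Before carrying, I check the second grinder's guard near the tray's far-right corner.

```bash
python3 - <<'E'
from h import *
S=lambda x,y:(160+x/2.6-.5,100+y/2.6-.5)
for n,p in(('top left edge',(397,180)),('top low-left',(405,205)),('top low mid',(420,211))): print(n,[back('top',*p,z)[:2].round().tolist() for z in(0,50,100,150,200,250)])
for n,p in(('side bottom-left',(585,320)),('side left mid',(585,235)),('side bottom right',(645,325)),('side guard top',(595,90))): print(n,[back('side',*S(*p),z)[:2].round().tolist() for z in(0,50,100,150,200,250)])
P,M=pose()
plan([(330,208,320,75),(400,-40,320,37,'c'),(350,-240,320,0,'c'),(460,-300,300,-10)],vmax=50,wmax=6)
E
```

```text
top left edge [[570.0, -399.0], [566.0, -390.0], [561.0, -381.0], [556.0, -371.0], [551.0, -362.0], [547.0, -353.0]]
top low-left [[486.0, -423.0], [485.0, -413.0], [483.0, -403.0], [482.0, -393.0], [480.0, -382.0], [479.0, -372.0]]
top low mid [[465.0, -472.0], [464.0, -460.0], [464.0, -448.0], [463.0, -436.0], [462.0, -424.0], [462.0, -412.0]]
side bottom-left [[586.0, -402.0], [539.0, -404.0], [492.0, -405.0], [444.0, -407.0], [397.0, -408.0], [350.0, -410.0]]
side left mid [[777.0, -378.0], [722.0, -381.0], [667.0, -384.0], [612.0, -386.0], [558.0, -389.0], [503.0, -391.0]]
side bottom right [[595.0, -492.0], [548.0, -490.0], [500.0, -488.0], [452.0, -486.0], [405.0, -484.0], [357.0, -483.0]]
side guard top [[1184.0, -347.0], [1114.0, -351.0], [1043.0, -354.0], [973.0, -358.0], [902.0, -362.0], [832.0, -366.0]]
[ -0.0134, -0.0431, -0.0105, 0, 1.9, 0, -0.0131, -0.043, -0.0109, 0.1, 1.9, -0.1, -0.0126, -0.0431, -0.0113, 0, 1.9, 0, -0.0123, -0.0431, -0.0117, 0, 1.8, -0.1, -0.0118, -0.0432, -0.0121, 0, 1.9, 0 ]
[ 0.0271, 0, -0.0252, 0, 5.4, 0, 0.0272, 0, -0.0253, 0, 5.5, 0, 0.0274, 0.0001, -0.0254, 0, 5.4, 0, 0.0274, 0, -0.0255, 0, 5.4, 0, 0.0276, 0, -0.0256, 0, 5.5, 0 ]
[ 0.0277, 0.0001, -0.0257, 0, 5.4, 0, 0.0279, 0, -0.0258, 0, 5.4, 0, 0.0228, 0, -0.0181, 0, 5.3, 0, 0.0232, 0, -0.0178, 0, 5.3, 0, 0.0239, 0, -0.0174, 0, 5.3, 0 ]
[ 0.0243, 0.0001, -0.0171, 0, 5.3, 0, 0.0249, 0, -0.0168, 0, 5.3, 0, 0.0254, 0, -0.0163, 0, 5.2, 0, 0.0259, 0, -0.016, 0, 5.3, 0, 0.02, 0.0067, 0.0367, 0, 3.3, 0 ]
[ 0.0179, 0.0067, 0.0377, 0, 3.4, 0, 0.0156, 0.0066, 0.0387, 0, 3.3, 0 ]
22 rows; end [ 460. -300.  300.]
```

{"fn": "step_arm", "kwargs": {
  "series": [-0.0135, -0.043, -0.0105, 0, 1.9, 0, -0.013, -0.043, -0.011, 0, 1.9, 0, -0.0125, -0.043, -0.0115, 0, 1.9, 0, -0.0125, -0.043, -0.0115, 0, 1.8, 0, -0.012, -0.043, -0.012, 0, 1.9, 0]
}}

```text
clock: 20.88
ee_pos: [327.1, 206.6, 316.2]
eef_rot: [-90.9, 0.9, -15.3]
wrist_force: [0.1, -0.2, -2.0]
grip_width: 0.262
```

{"fn": "step_arm", "kwargs": {
  "series": [0.027, 0, -0.025, 0, 5.4, 0, 0.027, 0, -0.025, 0, 5.5, 0, 0.0275, 0, -0.0255, 0, 5.4, 0, 0.0275, 0, -0.0255, 0, 5.4, 0, 0.0275, 0, -0.0255, 0, 5.5, 0]
}}

```text
clock: 21.5
ee_pos: [393.9, 30.7, 312.7]
eef_rot: [-91.3, 0.6, -43.1]
wrist_force: [0.5, 0.4, -3.6]
grip_width: 0.264
```

```bash
python3 - <<'E'
from h import *
st()
plan([(400,-40,320,37,'c'),(350,-240,320,0,'c'),(460,-285,300,-10)],vmax=50,wmax=6)
E
```

```text
t 21.5 P [393.9  30.7 312.7] th 47.0 down [-0.024 -0.009 -1.   ] F [ 0.5  0.4 -3.6] g 0.264
[ 0.0273, -0.0034, -0.0226, 0.7, 5, -0.3, 0.0275, -0.0035, -0.0228, 0.7, 5, -0.2, 0.0228, 0, -0.0181, 0, 5.3, 0, 0.0233, -0.0001, -0.0177, 0, 5.3, 0, 0.0238, 0, -0.0174, 0, 5.2, 0 ]
[ 0.0244, 0, -0.0171, 0, 5.3, 0, 0.0249, 0, -0.0167, 0, 5.3, 0, 0.0254, -0.0001, -0.0164, 0, 5.3, 0, 0.0259, 0, -0.016, 0, 5.3, 0, 0.015, 0.0067, 0.0367, 0, 3.3, 0 ]
[ 0.0128, 0.0066, 0.0375, 0, 3.3, 0, 0.0107, 0.0067, 0.0382, 0, 3.4, 0 ]
12 rows; end [ 460. -285.  300.]
```

{"fn": "step_arm", "kwargs": {
  "series": [0.0275, -0.0035, -0.0225, 0.7, 5, -0.3, 0.0275, -0.0035, -0.023, 0.7, 5, -0.2, 0.023, 0, -0.018, 0, 5.3, 0, 0.0235, 0, -0.0175, 0, 5.3, 0, 0.024, 0, -0.0175, 0, 5.2, 0]
}}

```text
clock: 22.12
ee_pos: [390.7, -133.9, 312.0]
eef_rot: [-90.5, 0.4, -69.8]
wrist_force: [0.4, 0.1, -3.9]
grip_width: 0.259
```

{"fn": "step_arm", "kwargs": {
  "series": [0.0245, 0, -0.017, 0, 5.3, 0, 0.025, 0, -0.0165, 0, 5.3, 0, 0.0255, 0, -0.0165, 0, 5.3, 0, 0.026, 0, -0.016, 0, 5.3, 0, 0.015, 0.0065, 0.0365, 0, 3.3, 0]
}}

```text
clock: 22.75
ee_pos: [380.5, -267.4, 297.1]
eef_rot: [-91.2, 0.5, -95.3]
wrist_force: [1.1, -0.6, -3.0]
grip_width: 0.257
```

{"fn": "step_arm", "kwargs": {
  "series": [0.013, 0.0065, 0.0375, 0, 3.3, 0, 0.0105, 0.0065, 0.038, 0, 3.4, 0]
}}

```text
clock: 23.0
ee_pos: [453.9, -301.3, 278.3]
eef_rot: [-91.4, 0.4, -102.4]
wrist_force: [-0.4, -0.2, -2.4]
grip_width: 0.258
```

```bash
python3 - <<'E'
from h import *
st()
plan([(480,-285,150,-10),(483,-285,90,-10)],vmax=40,wmax=6)
E
```

```text
t 23.0 P [ 453.9 -301.3  278.3] th -12.4 down [-0.023  0.012 -1.   ] F [-0.4 -0.2 -2.4] g 0.258
[ -0.0051, 0.032, 0.0063, 0.4, -0.6, -0.1, -0.0052, 0.032, 0.0062, 0.3, -0.6, -0.1, -0.0051, 0.032, 0.006, 0.4, -0.6, -0.1, -0.0051, 0.0321, 0.0058, 0.3, -0.6, -0.1, -0.0003, 0.03, 0.0015, 0, 0, 0 ]
[ -0.0002, 0.03, 0.0015, 0, 0, 0 ]
6 rows; end [ 483. -285.   90.]
```

{"fn": "step_arm", "kwargs": {
  "series": [-0.005, 0.032, 0.006, 0.4, -0.6, -0.1, -0.005, 0.032, 0.006, 0.3, -0.6, -0.1, -0.005, 0.032, 0.006, 0.4, -0.6, -0.1, -0.005, 0.032, 0.006, 0.3, -0.6, -0.1, 0, 0.03, 0.0015, 0, 0, 0]
}}

```text
clock: 23.62
ee_pos: [481.5, -284.5, 105.3]
eef_rot: [-90.6, 0.3, -99.9]
wrist_force: [0.3, -1.6, -3.4]
grip_width: 0.258
```

{"fn": "step_arm", "kwargs": {
  "series": [0, 0.02, 0.0015, 0, 0, 0, 0, 0, 0, 0, 0, 0]
}}

```text
clock: 23.88
ee_pos: [480.7, -283.1, 78.9]
eef_rot: [-91.1, 0.5, -99.9]
wrist_force: [0.3, -0.1, -2.8]
grip_width: 0.262
```

```bash
python3 - <<'E'
from h import *
st(); snap('side','side9.png',(320,170,440,270),6)
plan([(488,-285,40,-10)],vmax=40,wmax=6)
E
```

```text
t 23.88 P [ 480.7 -283.1   78.9] th -9.9 down [-0.016  0.012 -1.   ] F [ 0.3 -0.1 -2.8] g 0.262
[ 0.0004, 0.0199, 0.0039, 0.5, 0, -0.2, 0.0003, 0.0199, 0.0037, 0.5, 0.1, -0.3 ]
2 rows; end [ 488. -285.   40.]
```

View pics/side9.png

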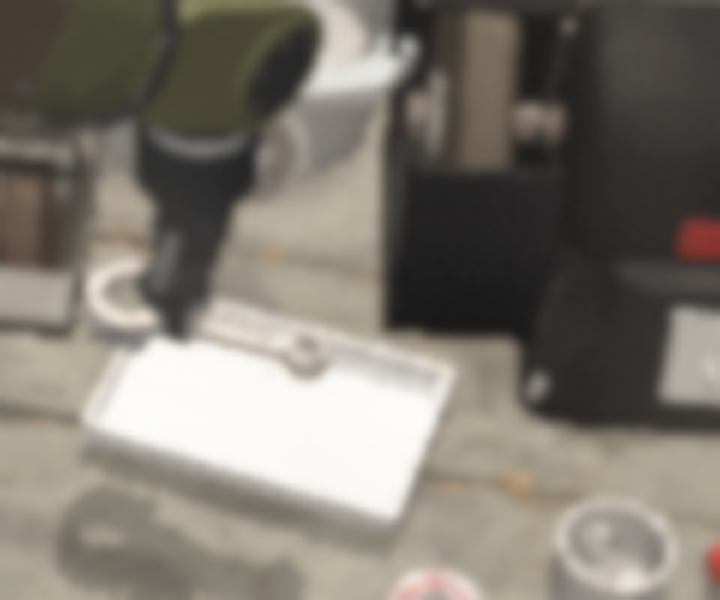

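Rod level above the tray's left half; tray rim corners at (128,300), (85,418), (398,522), (455,372).

```bash
python3 - <<'E'
from h import *
S=lambda x,y:(320+x/6-.5,170+y/6-.5)
W=np.array([back('side',*S(*p),17)[:2] for p in[(128,300),(85,418),(398,522),(455,372)]]); print(W.round(1).tolist(),W.mean(0).round(1))
for a,b in((0,3),(1,2)): d=W[a]-W[b]; print(np.hypot(*d).round(),np.degrees(np.arctan2(d[1],d[0])).round(1)-90)
for a,b in((0,1),(3,2)): d=W[a]-W[b]; print(np.hypot(*d).round(),np.degrees(np.arctan2(d[1],d[0])).round(1))
E
```

```text
[[550.4, -232.6], [444.3, -225.8], [403.6, -428.1], [532.6, -448.8]] [ 482.7 -333.8]
217.0 -4.700000000000003
206.0 -11.400000000000006
106.0 -3.6
131.0 -9.1
```

{"fn": "step_arm", "kwargs": {
  "series": [0, 0.019, 0.003, 0.5, 0, -0.2, 0, 0.018, 0.003, 0.5, 0, -0.3, 0, 0, 0, 0, 0, 0]
}}

```text
clock: 24.3
ee_pos: [487.5, -284.9, 44.0]
eef_rot: [-89.8, -0.1, -99.9]
wrist_force: [0.1, -0.6, -3.3]
grip_width: 0.259
```

```bash
python3 - <<'E'
from h import *
st(); plan([(490,-323,40,-10),(490,-323,25,-10)],vmax=25,wmax=6)
E
```

```text
t 24.3 P [ 487.5 -284.9   44. ] th -9.9 down [ 0.003 -0.002 -1.   ] F [ 0.1 -0.6 -3.3] g 0.259
[ 0.0186, 0.0021, 0.0045, -0.1, 0, 0, 0.0185, 0.002, 0.0045, -0.1, 0.1, 0.1, 0, 0.015, 0, 0, 0, 0 ]
3 rows; end [ 490. -323.   25.]
```

{"fn": "step_arm", "kwargs": {
  "series": [0.0195, 0, 0.005, 0, 0, 0, 0.019, 0, 0.005, 0, 0, 0, 0, 0, 0, 0, 0, 0]
}}

```text
clock: 24.68
ee_pos: [491.8, -328.2, 47.7]
eef_rot: [-89.6, -0.2, -99.9]
wrist_force: [0.1, 0.5, -3.0]
grip_width: 0.264
```

```bash
python3 - <<'E'
from h import *
st(); plan([(491,-324,20,-10)],vmax=50,wmax=6)
E
```

```text
t 24.68 P [ 491.8 -328.2   47.7] th -9.9 down [ 0.007 -0.005 -1.   ] F [ 0.1  0.5 -3. ] g 0.264
[ -0.0041, 0.0277, -0.0018, -0.4, 0.1, 0.2 ]
1 rows; end [ 491. -324.   20.]
```

{"fn": "step_arm", "kwargs": {
  "series": [-0.004, 0.014, -0.002, -0.4, 0, 0.2, 0, 0.014, 0, 0, 0, 0, 0, 0, 0, 0, 0, 0]
}}

```text
clock: 25.05
ee_pos: [490.3, -323.2, 17.9]
eef_rot: [-90.0, 0.0, -99.9]
wrist_force: [-0.1, -0.6, -2.6]
grip_width: 0.258
```

```bash
python3 - <<'E'
from h import *
st(); plan([(491,-324,9,-10)],vmax=50,wmax=6)
E
```

```text
t 25.05 P [ 490.3 -323.2   17.9] th -9.9 down [-0.001  0.001 -1.   ] F [-0.1 -0.6 -2.6] g 0.258
[ 0.0007, 0.0089, 0.0008, 0, 0.1, 0 ]
1 rows; end [ 491. -324.    9.]
```

{"fn": "step_arm", "kwargs": {
  "series": [0.0005, 0.0085, 0.0005, 0, 0, 0, 0, 0, 0, 0, 0, 0]
}}

```text
clock: 25.3
ee_pos: [491.2, -323.7, 9.1]
eef_rot: [-90.0, 0.0, -99.9]
wrist_force: [-0.7, -0.3, -3.2]
grip_width: 0.259
```

{"fn": "step_arm", "kwargs": {
  "series": [0, 0.001, 0, 0, 0, 0, 0, 0, 0, 0, 0, 0]
}}

```text
clock: 25.55
ee_pos: [491.3, -323.7, 8.6]
eef_rot: [-90.0, 0.0, -99.9]
wrist_force: [-0.4, -0.5, -2.5]
grip_width: 0.259
```

{"fn": "step_arm", "kwargs": {
  "series": [0, 0.001, 0, 0, 0, 0, 0, 0, 0, 0, 0, 0]
}}

```text
clock: 25.8
ee_pos: [491.4, -323.8, 8.6]
eef_rot: [-90.0, -0.0, -99.9]
wrist_force: [-0.1, -0.5, -4.1]
grip_width: 0.262
```

{"fn": "step_arm", "kwargs": {
  "series": [0, 0, 0, 0, 0, 0, 0, 0, 0, 0, 0, 0, 0, -0.02, 0, 0, 0, 0, 0, -0.04, 0, 0, 0, 0, 0, -0.05, 0, 0, 0, 0],
  "fingers": 0.4
}}

```text
clock: 26.42
ee_pos: [490.5, -323.1, 121.0]
eef_rot: [-90.2, 0.1, -99.9]
wrist_force: [0.0, -0.2, -0.7]
grip_width: 0.397
```

```bash
python3 - <<'E'
from h import *
st(); plan([(400,-240,320,-10),(410,0,320,-5,'c'),(360,210,300,0,'c')],vmax=50,wmax=8)
E
```

```text
t 26.43 P [ 490.5 -323.1  121. ] th -9.9 down [-0.003  0.002 -1.   ] F [ 0.  -0.2 -0.7] g 0.397
[ -0.0133, -0.0397, -0.0208, 0, 0, 0, -0.0134, -0.0397, -0.0208, 0.1, 0, 0, -0.0133, -0.0397, -0.0208, 0, 0.1, -0.1, -0.0133, -0.0398, -0.0207, 0, 0, 0, -0.0132, -0.0398, -0.0208, 0.1, 0, 0 ]
[ -0.0508, 0, 0.0045, 0, -1, 0, -0.0499, 0, -0.0003, 0, -1, 0, -0.0484, 0, -0.005, 0, -1, 0, -0.0465, 0, -0.0094, 0, -1, 0, -0.0443, 0.0001, -0.0135, 0, -1, 0 ]
[ -0.0431, 0.004, -0.0047, 0, -1, 0, -0.0427, 0.004, -0.0085, 0, -1, 0, -0.0419, 0.004, -0.0123, 0, -1, 0, -0.0408, 0.004, -0.016, 0, -1, 0, -0.0393, 0.0039, -0.0196, 0, -1, 0 ]
15 rows; end [360. 210. 300.]
```

{"fn": "step_arm", "kwargs": {
  "series": [-0.0135, -0.04, -0.021, 0, 0, 0, -0.0135, -0.04, -0.021, 0, 0, 0, -0.0135, -0.04, -0.021, 0, 0, 0, -0.0135, -0.04, -0.0205, 0, 0, 0, -0.013, -0.04, -0.021, 0, 0, 0]
}}

```text
clock: 27.05
ee_pos: [395.8, -236.6, 335.7]
eef_rot: [-89.7, -0.1, -99.9]
wrist_force: [1.0, -0.0, 0.2]
grip_width: 0.4
```

{"fn": "step_arm", "kwargs": {
  "series": [-0.051, 0, 0.0045, 0, -1, 0, -0.05, 0, 0, 0, -1, 0, -0.0485, 0, -0.005, 0, -1, 0, -0.0465, 0, -0.0095, 0, -1, 0, -0.0445, 0, -0.0135, 0, -1, 0]
}}

```text
clock: 27.68
ee_pos: [403.3, 9.8, 344.5]
eef_rot: [-88.8, -0.4, -95.1]
wrist_force: [0.1, -0.0, 0.7]
grip_width: 0.402
```

{"fn": "step_arm", "kwargs": {
  "series": [-0.043, 0.004, -0.0045, 0, -1, 0, -0.0425, 0.004, -0.0085, 0, -1, 0, -0.042, 0.004, -0.0125, 0, -1, 0, -0.041, 0.004, -0.016, 0, -1, 0, -0.0395, 0.004, -0.0195, 0, -1, 0],
  "fingers": 0.75
}}

```text
clock: 28.3
ee_pos: [349.5, 226.3, 328.1]
eef_rot: [-88.3, -0.4, -89.9]
wrist_force: [0.6, 0.7, -0.7]
grip_width: 0.751
```

```bash
python3 - <<'E'
from h import *
st(); plan([(470,290,200,0),(583,280,120,0)],vmax=50,wmax=8)
snap('side','side10.png',(320,170,440,270),6)
E
```

```text
t 28.3 P [349.5 226.3 328.1] th 0.1 down [ 0.03  -0.007 -1.   ] F [ 0.6  0.7 -0.7] g 0.751
[ -0.0161, 0.0328, 0.0292, -0.4, 0, 0.1, -0.016, 0.0326, 0.0294, -0.5, 0.1, 0.1, -0.016, 0.0324, 0.0297, -0.4, 0, 0.1, -0.0159, 0.0323, 0.0299, -0.4, 0, 0.1, 0.0033, 0.0267, 0.0376, 0, 0, 0 ]
[ 0.0034, 0.0266, 0.0377, 0, 0, 0, 0.0033, 0.0267, 0.0376, 0, 0, 0 ]
7 rows; end [583. 280. 120.]
```

View pics/side10.png

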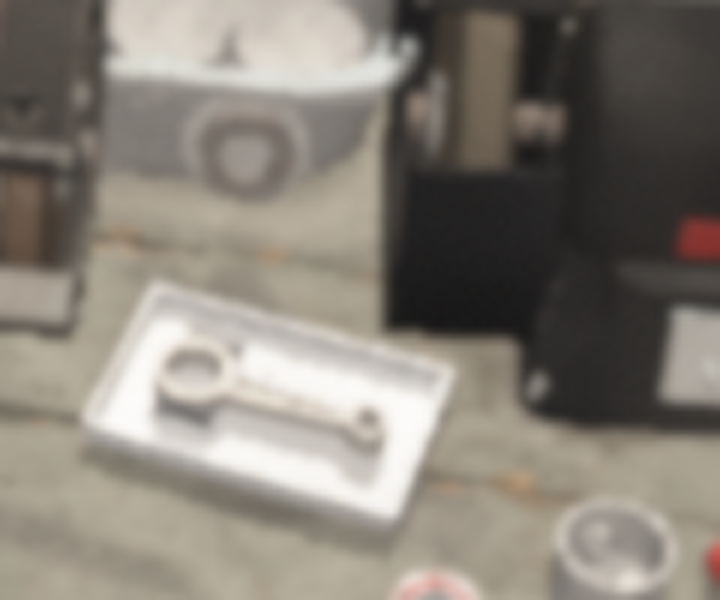

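The rod lies flat, centred and lengthwise in the tray (big end (195,375), small end (367,425)). Now back for the pliers.

{"fn": "step_arm", "kwargs": {
  "series": [-0.016, 0.033, 0.029, -0.4, 0, 0.1, -0.016, 0.0325, 0.0295, -0.5, 0, 0.1, -0.016, 0.0325, 0.0295, -0.4, 0, 0.1, -0.016, 0.032, 0.03, -0.4, 0, 0.1, 0.0035, 0.0265, 0.0375, 0, 0, 0]
}}

```text
clock: 28.98
ee_pos: [508.2, 295.7, 180.0]
eef_rot: [-89.3, 0.5, -89.4]
wrist_force: [0.2, -0.4, 0.5]
grip_width: 0.748
```

{"fn": "step_arm", "kwargs": {
  "series": [0.0035, 0.0265, 0.0375, 0, 0, 0, 0.0035, 0.0265, 0.0375, 0, 0, 0, 0, 0, 0, 0, 0, 0]
}}

```text
clock: 29.35
ee_pos: [587.3, 288.9, 127.3]
eef_rot: [-89.3, 0.5, -89.4]
wrist_force: [-0.1, 0.4, 1.0]
grip_width: 0.75
```

```bash
python3 - <<'E'
from h import *
st(); plan([(583.5,280.2,50,0)],vmax=35,wmax=8)
E
```

```text
t 29.35 P [587.3 288.9 127.3] th 0.6 down [ 0.011  0.009 -1.   ] F [-0.1  0.4  1. ] g 0.75
[ 0.0031, 0.0257, -0.0016, -0.2, 0.2, -0.2, 0.0031, 0.0258, -0.0014, -0.2, 0.2, -0.1, 0.003, 0.0257, -0.0014, -0.3, 0.2, -0.2 ]
3 rows; end [583.5 280.2  50. ]
```

{"fn": "step_arm", "kwargs": {
  "series": [0.003, 0.0255, -0.0015, -0.2, 0.2, -0.2, 0.003, 0.0255, -0.0015, -0.2, 0.2, -0.1, 0.003, 0.0255, -0.0015, -0.3, 0.2, -0.2, 0, 0, 0, 0, 0, 0]
}}

```text
clock: 29.85
ee_pos: [583.6, 281.6, 57.4]
eef_rot: [-89.6, 0.2, -90.0]
wrist_force: [-0.3, 0.4, 0.7]
grip_width: 0.747
```

```bash
python3 - <<'E'
from h import *
st(); plan([(583.5,280.2,20,0)],vmax=25,wmax=8)
E
```

```text
t 29.85 P [583.6 281.6  57.4] th 0.0 down [ 0.006  0.003 -1.   ] F [-0.3  0.4  0.7] g 0.747
[ 0.0008, 0.0187, -0.0002, -0.2, 0, -0.1, 0.0007, 0.0187, 0, -0.2, 0, -0.1 ]
2 rows; end [583.5 280.2  20. ]
```

{"fn": "step_arm", "kwargs": {
  "series": [0.001, 0.0185, 0, -0.2, 0, -0.1, 0.0005, 0.0185, 0, -0.2, 0, -0.1, 0, 0, 0, 0, 0, 0, 0, 0.01, 0, 0, 0, 0, 0, 0, 0, 0, 0, 0]
}}

```text
clock: 30.48
ee_pos: [584.9, 281.4, 11.7]
eef_rot: [-89.8, 0.1, -90.0]
wrist_force: [0.8, 0.7, -0.4]
grip_width: 0.749
```

```bash
python3 - <<'E'
from h import *
st(); plan([(583.5,280.2,3.2,0)],vmax=25,wmax=8)
E
```

```text
t 30.48 P [584.9 281.4  11.7] th 0.0 down [ 0.004  0.002 -1.   ] F [ 0.8  0.7 -0.4] g 0.749
[ 0.0012, 0.0085, -0.0014, -0.2, 0, -0.1 ]
1 rows; end [583.5 280.2   3.2]
```

{"fn": "step_arm", "kwargs": {
  "series": [0.0012, 0.008, -0.0014, -0.2, 0, -0.1, 0, 0, 0, 0, 0, 0]
}}

```text
clock: 30.72
ee_pos: [583.6, 280.1, 3.4]
eef_rot: [-90.0, 0.0, -90.0]
wrist_force: [-0.5, 0.2, -0.1]
grip_width: 0.75
```

{"fn": "step_arm", "kwargs": {
  "series": [0, 0, 0, 0, 0, 0, 0, 0, 0, 0, 0, 0, 0, 0, 0, 0, 0, 0, 0, 0, 0, 0, 0, 0],
  "fingers": 0
}}

```text
clock: 31.22
ee_pos: [584.1, 280.4, 4.9]
eef_rot: [-89.9, 0.0, -89.9]
wrist_force: [0.6, -1.5, -0.2]
grip_width: 0.593
```

{"fn": "step_arm", "kwargs": {
  "series": [0, -0.025, 0, 0, 0, 0, -0.015, -0.035, 0, 0, 0, 0, -0.02, -0.035, 0, 0, 0, 0, 0, 0, 0, 0, 0, 0]
}}

```text
clock: 31.72
ee_pos: [583.3, 315.6, 100.8]
eef_rot: [-90.1, -0.0, -90.0]
wrist_force: [0.1, 0.1, -3.1]
grip_width: 0.594
```

```bash
python3 - <<'E'
from h import *
st(); plan([(452,305,105,-1.9),(450.8,262,70,-1.9)],vmax=35,wmax=8)
E
```

```text
t 31.73 P [583.3 315.6 100.8] th 0.0 down [-0.001 -0.    -1.   ] F [ 0.1  0.1 -3.1] g 0.594
[ 0.0026, -0.001, -0.0328, 0, 0.5, 0, 0.003, -0.001, -0.0328, 0, 0.5, 0, 0.0032, -0.0011, -0.0328, 0, 0.4, 0, 0.0034, -0.001, -0.0327, 0.1, 0.5, 0, 0.0215, 0.0175, 0.0001, 0, 0, 0 ]
[ 0.0215, 0.0175, 0.0001, 0, 0, 0 ]
6 rows; end [450.8 262.   70. ]
```

{"fn": "step_arm", "kwargs": {
  "series": [0.0025, 0, -0.033, 0, 0.5, 0, 0.003, 0, -0.033, 0, 0.5, 0, 0.003, 0, -0.033, 0, 0.4, 0, 0.0035, 0, -0.033, 0, 0.5, 0, 0, 0, 0, 0, 0, 0]
}}

```text
clock: 32.35
ee_pos: [444.4, 300.5, 92.9]
eef_rot: [-90.6, -0.4, -92.0]
wrist_force: [0.4, 0.4, -1.7]
grip_width: 0.589
```

```bash
python3 - <<'E'
from h import *
st(); plan([(450.8,260.1,70,-1.9)],vmax=25,wmax=8)
E
```

```text
t 32.35 P [444.4 300.5  92.9] th -2.0 down [-0.01  -0.006 -1.   ] F [ 0.4  0.4 -1.7] g 0.589
[ 0.02, 0.0115, 0.004, 0.3, -0.1, 0.2, 0.02, 0.0115, 0.0039, 0.3, 0, 0.2 ]
2 rows; end [450.8 260.1  70. ]
```

{"fn": "step_arm", "kwargs": {
  "series": [0.02, 0.0115, 0.004, 0.3, 0, 0.2, 0.02, 0.0115, 0.004, 0.3, 0, 0.2, 0, 0, 0, 0, 0, 0]
}}

```text
clock: 32.72
ee_pos: [451.0, 257.6, 66.7]
eef_rot: [-90.1, -0.1, -92.0]
wrist_force: [-0.2, 0.5, -2.3]
grip_width: 0.586
```

```bash
python3 - <<'E'
from h import *
st(); plan([(450.8,260.1,55,-1.9)],vmax=25,wmax=8)
snap('side','side11.png',(170,170,270,250),7)
E
```

```text
t 32.73 P [451.  257.6  66.7] th -2.0 down [-0.002 -0.001 -1.   ] F [-0.2  0.5 -2.3] g 0.586
[ -0.0025, 0.0117, -0.0002, 0.1, -0.1, 0.1 ]
1 rows; end [450.8 260.1  55. ]
```

View pics/side11.png

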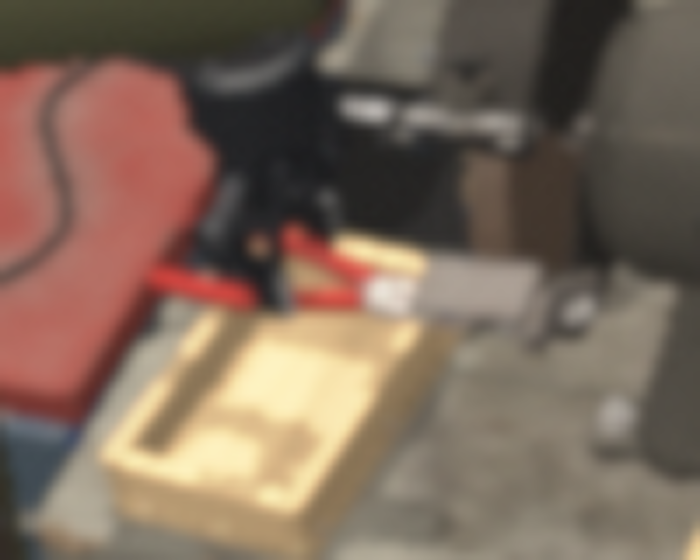

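Compared with the first lift, the pliers sit the same in the grip (differences match the 2.4 mm TCP offset), so no slip. I correct and lower.

{"fn": "step_arm", "kwargs": {
  "series": [-0.0025, 0.011, 0, 0.1, 0, 0.1, 0, 0, 0, 0, 0, 0]
}}

```text
clock: 33.02
ee_pos: [451.5, 261.8, 55.4]
eef_rot: [-89.9, 0.1, -92.0]
wrist_force: [0.4, -0.1, -2.2]
grip_width: 0.59
```

```bash
python3 - <<'E'
from h import *
st(); plan([(450.8,260.1,47.5,-1.9)],vmax=25,wmax=8)
E
```

```text
t 33.02 P [451.5 261.8  55.4] th -2.0 down [ 0.001  0.002 -1.   ] F [ 0.4 -0.1 -2.2] g 0.59
[ 0.0017, 0.0079, -0.0006, -0.1, -0.1, -0.1 ]
1 rows; end [450.8 260.1  47.5]
```

{"fn": "step_arm", "kwargs": {
  "series": [0.0015, 0.0075, -0.0005, -0.1, 0, -0.1, 0, 0, 0, 0, 0, 0]
}}

```text
clock: 33.28
ee_pos: [450.9, 260.8, 47.5]
eef_rot: [-90.0, -0.0, -91.9]
wrist_force: [-0.3, 0.1, -2.2]
grip_width: 0.594
```

{"fn": "step_arm", "kwargs": {
  "series": [0, 0.0015, 0, 0, 0, 0, 0, 0, 0, 0, 0, 0]
}}

```text
clock: 33.52
ee_pos: [451.4, 261.1, 46.8]
eef_rot: [-90.0, 0.0, -91.9]
wrist_force: [-0.4, -0.6, -1.6]
grip_width: 0.593
```

{"fn": "step_arm", "kwargs": {
  "series": [0.001, 0.0015, -0.0006, 0, 0, 0, 0, 0, 0, 0, 0, 0]
}}

```text
clock: 33.78
ee_pos: [451.5, 261.2, 46.9]
eef_rot: [-89.8, 0.2, -91.9]
wrist_force: [0.6, 0.2, -2.8]
grip_width: 0.591
```

{"fn": "step_arm", "kwargs": {
  "series": [0, 0.001, 0, 0, 0, 0, 0, 0, 0, 0, 0, 0]
}}

```text
clock: 34.02
ee_pos: [451.7, 261.2, 46.8]
eef_rot: [-89.8, 0.2, -91.9]
wrist_force: [-1.4, 0.2, -0.1]
grip_width: 0.592
```

{"fn": "step_arm", "kwargs": {
  "series": [0.0012, -0.001, -0.001, 0.1, 0, 0.1, 0, 0, 0, 0, 0, 0, 0, 0.001, 0, 0, 0, 0, 0, 0, 0, 0, 0, 0]
}}

```text
clock: 34.52
ee_pos: [450.5, 259.8, 46.8]
eef_rot: [-89.7, 0.3, -91.9]
wrist_force: [-2.7, -1.1, 2.1]
grip_width: 0.595
```

```bash
python3 - <<'E'
from h import *
st()
E
```

```text
t 34.52 P [450.5 259.8  46.8] th -2.0 down [ 0.006  0.005 -1.   ] F [-2.7 -1.1  2.1] g 0.595
```

Good, seated within 0.5 mm. Release and lift, then over to the spanner.

{"fn": "step_arm", "kwargs": {
  "series": [0, 0, 0, 0, 0, 0, 0, 0, 0, 0, 0, 0, 0, -0.02, 0, 0, 0, 0, 0, -0.05, 0, 0, 0, 0, 0, -0.05, 0, 0, 0, 0],
  "fingers": 0.72
}}

```text
clock: 35.15
ee_pos: [448.6, 258.5, 166.2]
eef_rot: [-90.0, 0.1, -92.0]
wrist_force: [-0.2, 0.1, 0.2]
grip_width: 0.716
```

```bash
python3 - <<'E'
from h import *
st(); plan([(652.7,268,130,0.2),(652.7,266.4,60,0.2)],vmax=45,wmax=8)
E
```

```text
t 35.15 P [448.6 258.5 166.2] th -2.0 down [-0.001  0.002 -1.   ] F [-0.2  0.1  0.2] g 0.716
[ -0.0033, 0.0072, 0.0407, 0, -0.4, 0, -0.003, 0.0072, 0.0408, 0, -0.5, 0, -0.0026, 0.0072, 0.0408, 0, -0.4, -0.1, -0.0024, 0.0073, 0.0408, 0, -0.4, 0, -0.002, 0.0072, 0.0408, 0, -0.5, 0 ]
[ 0.0008, 0.035, 0, 0, 0, 0, 0.0008, 0.035, 0, 0, 0, 0 ]
7 rows; end [652.7 266.4  60. ]
```

{"fn": "step_arm", "kwargs": {
  "series": [-0.0035, 0.007, 0.041, 0, -0.4, 0, -0.003, 0.007, 0.041, 0, -0.5, 0, -0.0025, 0.007, 0.041, 0, -0.4, 0, -0.0025, 0.007, 0.041, 0, -0.4, 0, -0.002, 0.007, 0.041, 0, -0.5, 0],
  "fingers": 0.3
}}

```text
clock: 35.78
ee_pos: [660.5, 270.1, 138.3]
eef_rot: [-89.4, 0.4, -89.6]
wrist_force: [1.1, 0.4, -0.1]
grip_width: 0.295
```

{"fn": "step_arm", "kwargs": {
  "series": [0, 0.025, 0, 0, 0, 0, 0, 0.025, 0, 0, 0, 0, 0, 0, 0, 0, 0, 0]
}}

```text
clock: 36.15
ee_pos: [663.0, 269.5, 84.4]
eef_rot: [-89.5, 0.3, -89.7]
wrist_force: [0.9, -0.0, -0.1]
grip_width: 0.3
```

```bash
python3 - <<'E'
from h import *
st(); plan([(652.7,266.4,35,0.2)],vmax=25,wmax=8)
E
```

```text
t 36.15 P [663.  269.5  84.4] th 0.3 down [ 0.009  0.006 -1.   ] F [ 0.9 -0.  -0.1] g 0.3
[ 0.0011, 0.0164, -0.0036, -0.2, 0, -0.1, 0.0011, 0.0165, -0.0035, -0.1, 0.1, -0.1, 0.0011, 0.0165, -0.0035, -0.2, 0, -0.1 ]
3 rows; end [652.7 266.4  35. ]
```

{"fn": "step_arm", "kwargs": {
  "series": [0.001, 0.0165, -0.0035, -0.2, 0, -0.1, 0.001, 0.0165, -0.0035, -0.1, 0, -0.1, 0.001, 0.0165, -0.0035, -0.2, 0, -0.1, 0, 0, 0, 0, 0, 0]
}}

```text
clock: 36.65
ee_pos: [652.4, 266.8, 33.5]
eef_rot: [-89.9, 0.0, -89.6]
wrist_force: [-0.4, -0.6, -0.2]
grip_width: 0.3
```

```bash
python3 - <<'E'
from h import *
st(); plan([(652.7,266.4,15,0.2)],vmax=25,wmax=8)
E
```

```text
t 36.65 P [652.4 266.8  33.5] th 0.4 down [ 0.001  0.001 -1.   ] F [-0.4 -0.6 -0.2] g 0.3
[ 0.0005, 0.0185, 0.0003, -0.1, 0.2, 0 ]
1 rows; end [652.7 266.4  15. ]
```

{"fn": "step_arm", "kwargs": {
  "series": [0.0005, 0.0175, 0.0005, 0, 0.2, 0, 0, 0, 0, 0, 0, 0, 0, 0.0065, 0, 0, 0, 0, 0, 0, 0, 0, 0, 0]
}}

```text
clock: 37.15
ee_pos: [653.6, 266.5, 8.8]
eef_rot: [-89.8, 0.1, -89.9]
wrist_force: [-0.2, 0.3, 0.1]
grip_width: 0.297
```

```bash
python3 - <<'E'
from h import *
st(); plan([(652.7,266.4,7.8,0.2)],vmax=25,wmax=8)
E
```

```text
t 37.15 P [653.6 266.5   8.8] th 0.1 down [ 0.003  0.001 -1.   ] F [-0.2  0.3  0.1] g 0.297
[ 0.0001, 0.001, -0.0009, -0.2, -0.1, -0.1 ]
1 rows; end [652.7 266.4   7.8]
```

{"fn": "step_arm", "kwargs": {
  "series": [0, 0.001, -0.001, -0.2, 0, -0.1, 0, 0, 0, 0, 0, 0]
}}

```text
clock: 37.4
ee_pos: [652.8, 266.6, 8.3]
eef_rot: [-90.0, -0.0, -89.9]
wrist_force: [0.4, 1.2, 0.5]
grip_width: 0.297
```

{"fn": "step_arm", "kwargs": {
  "series": [0, 0, 0, 0, 0, 0, 0, 0, 0, 0, 0, 0, 0, 0, 0, 0, 0, 0, 0, 0, 0, 0, 0, 0],
  "fingers": 0
}}

```text
clock: 37.9
ee_pos: [653.0, 266.7, 8.8]
eef_rot: [-90.0, 0.0, -89.9]
wrist_force: [-0.3, -0.1, 0.4]
grip_width: 0.071
```

{"fn": "step_arm", "kwargs": {
  "series": [0, -0.025, 0, 0, 0, 0, -0.015, -0.04, 0, 0, 0, 0, -0.02, -0.04, 0, 0, 0, 0, -0.01, -0.01, 0, 0, 0, 0, 0, 0, 0, 0, 0, 0]
}}

```text
clock: 38.52
ee_pos: [651.7, 312.0, 123.6]
eef_rot: [-90.2, -0.1, -89.9]
wrist_force: [-0.2, 0.2, -1.5]
grip_width: 0.072
```

```bash
python3 - <<'E'
from h import *
st(); plan([(380,313,135,-2.6),(370.1,300,100,-2.6)],vmax=40,wmax=8)
E
```

```text
t 38.52 P [651.7 312.  123.6] th 0.1 down [-0.004 -0.002 -1.   ] F [-0.2  0.2 -1.5] g 0.072
[ -0.0002, -0.0015, -0.0388, 0, 0.4, 0, 0, -0.0014, -0.0388, 0.1, 0.4, 0, 0.0004, -0.0015, -0.0389, 0, 0.4, 0, 0.0006, -0.0016, -0.0388, 0, 0.3, 0.1, 0.0008, -0.0015, -0.0388, 0.1, 0.4, 0 ]
[ 0.001, -0.0016, -0.0388, 0, 0.4, 0, 0.0014, -0.0016, -0.0388, 0, 0.4, 0, 0.0134, 0.035, -0.0093, 0, 0, 0 ]
8 rows; end [370.1 300.  100. ]
```

{"fn": "step_arm", "kwargs": {
  "series": [0, -0.0015, -0.039, 0, 0.4, 0, 0, -0.0015, -0.039, 0, 0.4, 0, 0.0005, -0.0015, -0.039, 0, 0.4, 0, 0.0005, -0.0015, -0.039, 0, 0.3, 0, 0.001, -0.0015, -0.039, 0, 0.4, 0]
}}

```text
clock: 39.15
ee_pos: [449.7, 306.9, 121.6]
eef_rot: [-90.9, -0.5, -92.1]
wrist_force: [0.9, 0.1, -1.0]
grip_width: 0.072
```

{"fn": "step_arm", "kwargs": {
  "series": [0.001, -0.0015, -0.039, 0, 0.4, 0, 0.0015, -0.0015, -0.039, 0, 0.4, 0, 0, 0, 0, 0, 0, 0]
}}

```text
clock: 39.52
ee_pos: [365.8, 304.5, 121.4]
eef_rot: [-91.3, -0.8, -92.9]
wrist_force: [0.9, 0.2, -0.4]
grip_width: 0.073
```

```bash
python3 - <<'E'
from h import *
st(); plan([(370.1,310,90,-2.6),(370.1,256.4,72,-2.6)],vmax=28,wmax=8)
E
```

```text
t 39.52 P [365.8 304.5 121.4] th -3.0 down [-0.023 -0.013 -1.   ] F [ 0.9  0.2 -0.4] g 0.073
[ -0.0031, 0.0156, 0.0024, 0.6, -0.2, 0.4, -0.0029, 0.0156, 0.0022, 0.7, -0.1, 0.4, 0.0178, 0.006, 0.0008, 0, 0, 0, 0.0179, 0.006, 0.0008, 0, 0, 0, 0.0178, 0.0061, 0.0008, 0, 0, 0 ]
5 rows; end [370.1 256.4  72. ]
```

{"fn": "step_arm", "kwargs": {
  "series": [-0.003, 0.0155, 0.0025, 0.6, -0.2, 0.4, -0.003, 0.0155, 0.002, 0.7, -0.1, 0.4, 0.018, 0.006, 0.001, 0, 0, 0, 0.018, 0.006, 0.001, 0, 0, 0, 0.018, 0.006, 0.001, 0, 0, 0]
}}

```text
clock: 40.15
ee_pos: [371.1, 250.5, 67.4]
eef_rot: [-90.2, -0.2, -92.7]
wrist_force: [1.1, 0.4, -2.0]
grip_width: 0.07
```

{"fn": "step_arm", "kwargs": {
  "series": [0, 0, 0, 0, 0, 0]
}}

```text
clock: 40.28
ee_pos: [371.2, 248.7, 67.0]
eef_rot: [-90.2, -0.2, -92.8]
wrist_force: [0.1, -0.5, -0.8]
grip_width: 0.069
```

```bash
python3 - <<'E'
from h import *
st(); plan([(370.1,256.4,58,-2.6)],vmax=28,wmax=8)
E
```

```text
t 40.27 P [371.2 248.7  67. ] th -2.8 down [-0.004 -0.004 -1.   ] F [ 0.1 -0.5 -0.8] g 0.069
[ -0.0077, 0.009, -0.0014, 0.2, -0.2, 0.2 ]
1 rows; end [370.1 256.4  58. ]
```

{"fn": "step_arm", "kwargs": {
  "series": [-0.0075, 0.009, -0.0015, 0.2, -0.2, 0.2, 0, 0, 0, 0, 0, 0]
}}

```text
clock: 40.52
ee_pos: [370.4, 256.8, 57.8]
eef_rot: [-90.0, 0.0, -92.7]
wrist_force: [0.0, 0.5, -2.1]
grip_width: 0.072
```

```bash
python3 - <<'E'
from h import *
st(); plan([(370.1,256.4,51,-2.6)],vmax=28,wmax=8)
E
```

```text
t 40.52 P [370.4 256.8  57.8] th -2.7 down [ 0.  0. -1.] F [ 0.   0.5 -2.1] g 0.072
[ 0.0004, 0.0068, -0.0003, 0, -0.1, 0 ]
1 rows; end [370.1 256.4  51. ]
```

{"fn": "step_arm", "kwargs": {
  "series": [0.0005, 0.0068, -0.0003, 0, 0, 0, 0, 0, 0, 0, 0, 0]
}}

```text
clock: 40.78
ee_pos: [369.9, 256.8, 50.5]
eef_rot: [-90.0, 0.0, -92.6]
wrist_force: [-0.2, 0.3, -0.9]
grip_width: 0.07
```

{"fn": "step_arm", "kwargs": {
  "series": [0, 0.001, 0, 0, 0, 0, 0, 0, 0, 0, 0, 0]
}}

```text
clock: 41.02
ee_pos: [370.1, 257.1, 49.8]
eef_rot: [-89.9, 0.0, -92.6]
wrist_force: [-1.3, -0.7, -0.7]
grip_width: 0.071
```

{"fn": "step_arm", "kwargs": {
  "series": [0, 0.001, 0, 0, 0, 0, 0, 0, 0, 0, 0, 0]
}}

```text
clock: 41.28
ee_pos: [370.4, 257.2, 49.8]
eef_rot: [-89.9, 0.0, -92.6]
wrist_force: [-0.4, -0.7, -1.0]
grip_width: 0.078
```

Seated. Release, rise and swing clear for the last look.

{"fn": "step_arm", "kwargs": {
  "series": [0, 0, 0, 0, 0, 0, 0, 0, 0, 0, 0, 0, 0, -0.02, 0, 0, 0, 0, 0, -0.055, 0, 0, 0, 0, 0, -0.055, 0, 0, 0, 0],
  "fingers": 0.3
}}

```text
clock: 41.9
ee_pos: [368.8, 256.3, 179.8]
eef_rot: [-90.3, -0.2, -92.6]
wrist_force: [1.0, -1.2, 0.5]
grip_width: 0.297
```

{"fn": "step_arm", "kwargs": {
  "series": [0, -0.055, 0, 0, 0, 0, 0, -0.055, 0, 0, 0, 0, 0, -0.055, 0, 0, 0, 0, 0, 0, 0, 0, 0, 0]
}}

```text
clock: 42.4
ee_pos: [369.3, 256.6, 354.2]
eef_rot: [-89.9, 0.0, -92.6]
wrist_force: [-0.2, -0.8, -2.0]
grip_width: 0.298
```

```bash
python3 - <<'E'
from h import *
st(); plan([(410,-60,340,-2.6,'c')],vmax=55,wmax=8)
E
```

```text
t 42.4 P [369.3 256.6 354.2] th -2.6 down [ 0.002  0.001 -1.   ] F [-0.2 -0.8 -2. ] g 0.298
[ 0.0498, 0.0024, 0.0262, 0, 0, 0, 0.0521, 0.0023, 0.0195, 0, 0, 0, 0.0534, 0.0024, 0.0126, 0, 0, 0, 0.0538, 0.0023, 0.0056, -0.1, 0, 0, 0.0534, 0.0024, -0.0012, 0, 0, 0 ]
[ 0.052, 0.0023, -0.0079, 0, 0, 0 ]
6 rows; end [410. -60. 340.]
```

{"fn": "step_arm", "kwargs": {
  "series": [0.05, 0, 0.026, 0, 0, 0, 0.052, 0, 0.0195, 0, 0, 0, 0.0535, 0, 0.0125, 0, 0, 0, 0.054, 0, 0.0055, 0, 0, 0, 0.0535, 0, -0.001, 0, 0, 0]
}}

```text
clock: 43.02
ee_pos: [420.8, -13.9, 349.4]
eef_rot: [-90.3, 0.0, -92.2]
wrist_force: [0.2, 0.4, 0.2]
grip_width: 0.299
```

{"fn": "step_arm", "kwargs": {
  "series": [0.052, 0, -0.008, 0, 0, 0, 0, 0, 0, 0, 0, 0]
}}

```text
clock: 43.28
ee_pos: [409.6, -69.9, 347.2]
eef_rot: [-90.4, 0.0, -92.4]
wrist_force: [-0.1, 0.8, 0.4]
grip_width: 0.3
```

```bash
python3 - <<'E'
from h import *
st(); im=read_camera('top')[:,:,::-1]
a=cv2.imread('pics/raw_top0.png')[200:270,150:250]; b=im[200:270,150:250]
g=lambda i:cv2.cvtColor(np.ascontiguousarray(i),cv2.COLOR_BGR2GRAY).astype(np.float32)
for n,(x0,x1,y0,y1) in {'pl':(20,60,8,32),'sp':(8,30,36,54)}.items(): print(n,cv2.phaseCorrelate(g(a)[y0:y1,x0:x1],g(b)[y0:y1,x0:x1]))
cv2.imwrite('pics/fin.png',cv2.resize(np.vstack([a,b]),None,fx=4,fy=4,interpolation=cv2.INTER_CUBIC))
E
```

```text
t 43.27 P [409.6 -69.9 347.2] th -2.4 down [-0.008  0.001 -1.   ] F [-0.1  0.8  0.4] g 0.3
pl ((-0.033196149041042844, 0.014962192383963568), 0.9878306751449902)
sp ((-0.34838389209046383, 0.949345557071112), 0.9699064316572966)
```

View pics/fin.png

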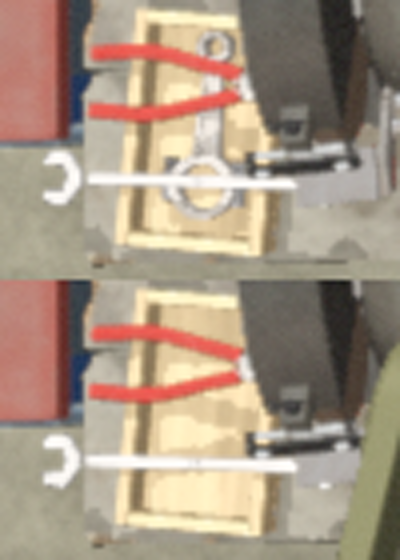

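```bash
python3 - <<'E'
from h import *
a=cv2.imread('pics/raw_top0.png'); b=read_camera('top')[:,:,::-1]
def line(i):
    g=cv2.cvtColor(np.ascontiguousarray(i),cv2.COLOR_BGR2GRAY).astype(float); out=[]
    for u in [174,175,176,177,178,*range(188,192),*range(206,210),218,219,220]:
        w=np.clip(g[239:252,u]-215,0,None); out.append((u,(w*np.arange(239,252)).sum()/max(w.sum(),1)))
    return np.array(out)
la,lb=line(a),line(b); print(np.c_[la,lb[:,1],lb[:,1]-la[:,1]].round(2)); print(np.polyfit(la[[0,1,2,3,4,-3,-2,-1],0],(lb-la)[[0,1,2,3,4,-3,-2,-1],1],1))
E
```

```text
[[ 1.7400e+02  2.4421e+02  2.4463e+02  4.3000e-01]
 [ 1.7500e+02  2.4423e+02  2.4477e+02  5.4000e-01]
 [ 1.7600e+02  2.4428e+02  2.4484e+02  5.6000e-01]
 [ 1.7700e+02  2.4428e+02  2.4484e+02  5.6000e-01]
 [ 1.7800e+02  2.4428e+02  2.4485e+02  5.7000e-01]
 [ 1.8800e+02  2.4546e+02  2.4546e+02  0.0000e+00]
 [ 1.8900e+02  2.4685e+02  2.4666e+02 -1.9000e-01]
 [ 1.9000e+02  2.4629e+02  2.4483e+02 -1.4600e+00]
 [ 1.9100e+02  2.4585e+02  2.4479e+02 -1.0600e+00]
 [ 2.0600e+02  2.4549e+02  2.4742e+02  1.9300e+00]
 [ 2.0700e+02  2.4555e+02  2.4764e+02  2.0900e+00]
 [ 2.0800e+02  2.4522e+02  2.4759e+02  2.3700e+00]
 [ 2.0900e+02  2.4528e+02  2.4684e+02  1.5700e+00]
 [ 2.1800e+02  2.4547e+02  2.4595e+02  4.9000e-01]
 [ 2.1900e+02  2.4547e+02  2.4596e+02  4.9000e-01]
 [ 2.2000e+02  2.4547e+02  2.4594e+02  4.7000e-01]]
[-0.00109926  0.72343145]
```

The pliers are back within 0.1 px. The spanner is parallel to its start line, about 0.5 px (roughly 2 mm) off, so I leave it. I hand the job in.

```bash
python3 -c "
from h import *
st(); print(job.job_done())"
```

```text
t 43.38 P [410.1 -67.5 347.5] th -2.2 down [-0.007  0.001 -1.   ] F [-0.3  0.9 -0.1] g 0.301
the job is handed in; nothing more can be done
None
```

The job is done and handed in at 43 s on the clock, in the order asked. I laid the spanner and then the pliers flat on the mat. Next I laid the connecting rod in the tray, then put the pliers and finally the spanner back across the box.

**Rod:** the last side view, taken just after I laid it down, shows it flat, centred and lengthwise in the tray.

**Pliers:** compared with the first top picture, they are back to within about 0.1 pixel, well under 1 mm.

**Spanner:** it is parallel to where it lay, but about 0.5 pixel (roughly 2 mm) nearer the robot and about 1 mm to the left. I left it rather than risk another grasp. An image comparison at its open end alone suggested about 3 mm. Measuring along the shank showed an even shift with no turn.

**Other checks:** none of my force readings came anywhere near the limits. I did not look at the piston and ball bearing again after the rod was laid down. The gripper was clear of everything when I handed in.

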